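# Lay the bench tools in the shadow tray and lock its cover

## Robot

A 6-joint arm with a two-finger parallel gripper is mounted at the origin on the work surface. World frame = base frame: x ahead of the robot, y to its left, z up, the work surface at z = 0. Lengths are in mm, angles in degrees, forces in N, time in s.
With the tool pointing down it reaches from about 300 to 850 mm from the base axis. Payload 4.2 kg.
Tool frame: the origin (TCP) lies on the centre line of the jaws, within the pads' length; the fingertips stand 8 mm ahead of it and the grasp point (between the pads) lies 11 mm behind it; z points along the fingers, y is the line along which they close (so a half turn about z gives the same grasp; the last joint's range is limited). The gripper opens to 91 mm and grips with 3 to 60 N. Pads are 32 mm wide; open, the fingers measure 118 mm over their backs; the gripper's body (76 mm by 178 mm) begins 60 mm behind the grasp point.
Start: joints at [-70.417, 18.312, 89.639, -0, 72.044, -1.146], TCP at [203.53, -537.79, 221.976] pointing down, gripper open.
Joint ranges: [-177.97, 177.97], [-48.28, 115.42], [12.27, 149.76], [-77.06, 257.06], [2.81, 150.46], [-146.56, 146.56]. Speed limits (degrees/s): [147.25, 147.25, 180, 180, 180, 180].

## Interface

Orientations are given as [roll, pitch, yaw] about the fixed x, y, z axes, in that order (R = Rz(yaw) Ry(pitch) Rx(roll)).
In Python, from workcell import telemetry, eyes, ticket gives the robot as it stands. The module is installed in compiled form; this text tells all that it offers.
- The arm moves only by the shell command python3 -m crank 'ROWS' [OPENING] [FORCE]. ROWS is JSON, a list of rows, each an object of numbers: "dx", "dy", "dz": the shift along the world's x, y, z normalised to -1 to 1, where 1 is 80 cm; "yaw": the turn about the world's z normalised to -1 to 1, where 1 is 5 degrees. A call has 1 to 10 rows; each row shifts and turns the commanded pose from where the row before left it; what a row does not reach is not made up. A row lasts 1/8 s, in which the tool goes at most 62.5 mm and 10.7 degrees, less where a joint would pass 70% of its speed; a pose out of reach is approached as far as the arm can. A call with a number of a shift or a turn outside -1 to 1 is refused whole. A call with a gripper value outside its range is refused whole. OPENING is the opening, from 0 (shut) to 1 (fully open), set as the call begins (- or left out, the last holds). The fingers move at their own pace and stop on an object; FORCE is the grip in N (left out, the last holds). Time passes only in rows, so rows that do not move let the fingers close. It gives the time, the measured TCP pose, the force, the opening and the grip force at its end, in the units of the state.
- telemetry.state(): the state, without advancing time (a new reading comes with each control period).
- eyes.grab_frame(name): name is "scene" or "top" or "wrist"; returns the picture (400x640x3 uint8, red, green, blue); there is no depth.
- eyes.calibration(name): a dict with "camera_matrix" (3x3 intrinsics, pixels), "world_from_camera" (4x4, takes a point from camera to world coordinates). Camera axes: x right, y down, z forward; pixel columns grow to the right and rows downward; lengths in mm; the calibration is good to about 2 mm. The wrist camera is an equidistant fisheye: a pixel r from the principal point sees the ray r / f radians off the axis. A picture is of the moment at which its call begins: read the wrist's pose just before it. calibration takes no time and is no camera call; for the wrist camera it gives the pose at the moment of the call.
- ticket.job_done(): hands the job in; it is judged then, once.
The state is a dict: "time_s": time; "qpos": joint angles; "qvel": joint speeds; "effort": joint torques, N m; "ee_pos": TCP position; "ee_rot": TCP orientation; "force": force on the tool from outside, world axes, zero at the start; "torque": the same for the moment, N m; "gripper_width": finger opening in mm; "gripper_force": force on a finger pad.
Only numpy, scipy, OpenCV 4.12 (cv2) and the standard library are available. Lean on these libraries where they do the work, as an engineer would, in place of code of your own. Each camera call takes 0.05 s, during which the arm holds its last target. There are 200 camera calls.

## Task

Put the repair bench's measuring and hand tools away: lay every tool that is out (caliper, spanner, scraper; not all are always there) flat in the pocket of the shadow tray cut to its shape. Only then put the translucent cover on the tray's rails and slide it under the lips until it is fully home against the stops, and shut the sliding bolt behind it. Leave the other things on the bench where they are.

Things in the scene. Friction and masses are not known exactly. Their poses are not given: they have to be found in the camera images.
- tray: Shadow tray fixed to the bench, 204 (x) by 190 mm (y); origin at the centre of its underside, z up. Blue pocket floor 6 mm and black foam top 16 mm above the bench. Pockets run along x, each the outline of one tool with 3 mm to spare all round, one way round only. A 44 mm wide trough for the fingers (|x| under 22 mm), as deep as the pockets, runs along y through the middle of them all.
- rail_entry (a point): Middle of the tray's open +y end at ledge height (26 mm above the bench). An aluminium rail stands along each x side: ledge (|x| 85 to 102 mm, top 26 mm up) that carries the cover, and a wall at |x| = 95 mm, 35 mm high, that guides its edge; above that, flared outwards to about 45 mm high for y from -35 to 95 mm.
- slot_mouth (a point): Middle of the tray at y = -40 mm, 26 mm above the bench: from here to the -y end, lips (35 to 39 mm up) roof both ledges and make the slot, 9 mm high, in which the cover slides. Two end stops near the corners at y = -90 mm.
- cover_home (a point): Where the centre of the cover plate is when the cover is fully home against the stops (above the tray's centre, 29 mm above the bench); axes as the tray's. The cover slides home towards -y. It can be set on the ledges from above with its -y edge short of the lips (its centre 51 mm or more towards +y of home), then slid under them.
- cover_mid (a point): Centre of the cover's plate, 3 mm above its underside: a loose translucent whitish plastic plate with grey end strips, 184 (x) by 180 (y) by 6 mm, 260 g, with a black grip bar standing on its middle, 80 mm along x, 16 mm wide (y), top 34 mm above the underside. Starts flat on the bench, left of the tray. It goes on with its x along the tray's x, either way round.
- latch_knob (a point): Middle of the bolt's knob, an upright steel post 12 (tray x) by 11 mm (tray y), from 35 to 61 mm above the bench, at the +x corner of the tray's open +y end. x, y, z axes as the tray's.
- latch (a joint): Travel of the sliding bolt in m: 0 open (drawn out to the tray's +x side), 0.036 shut (moved towards the tray's -x, so that it stands just behind the cover's +y edge and keeps it in). Takes about 1 N to slide, stays where left; the cover bars its way unless home.
- caliper_mid (a point): Centre, half-way up, of the steel slide caliper: beam 156 mm along x (from -78 to 78), 16 mm wide, 6 mm thick; a black body 26 mm wide and 12 mm thick over x from -23 to 51 mm, to grip at the middle; two closed jaws near the +x end (x 51 to 76) stick out to y = +40 mm. 130 g. z up. Lies on the bench right of the tray at the start, or is absent.
- caliper_end (a point): Point on the caliper's centre line, 70 mm from caliper_mid towards its +x end.
- caliper_pocket (a point): Point of the tray where caliper_mid comes to be when the caliper lies seated in its pocket; axes parallel to the caliper's when seated.
- spanner_mid (a point): Centre, half-way up, of the steel spanner, 144 mm along x, 10 mm thick: shaft 14 mm wide (8 mm thick, from 1 to 9 mm above the underside); open jaw head 36 mm wide at the -x end (x -74 to -36), round head 24 mm across at the +x end (to x = 70). 110 g. z up. Lies on the bench right of the tray at the start, or is absent.
- spanner_end (a point): Point on the spanner's centre line, 70 mm from spanner_mid towards its -x (jaw head) end.
- spanner_pocket (a point): Point of the tray where spanner_mid comes to be when the spanner lies seated in its pocket; axes parallel to the spanner's when seated.
- scraper_mid (a point): Centre, half-way up, of the scraper with a wooden handle 20 mm wide and 14 mm thick from x = -75 to 26 mm, and a flat steel blade 52 mm wide, 4 mm thick from x = 24 to 75 mm. 90 g. z up. Lies on the bench right of the tray at the start, or is absent.
- scraper_end (a point): Point on the scraper's centre line, 70 mm from scraper_mid towards its +x end.
- scraper_pocket (a point): Point of the tray where scraper_mid comes to be when the scraper lies seated in its pocket; axes parallel to the scraper's when seated.
- reel: Bystander, to be left alone: solder reel, 52 mm across, 33 mm high. Origin at the centre of its underside.
- flux: Bystander, to be left alone: white bottle, 44 mm across, 120 mm high. Origin at the centre of its underside.
- phone: Bystander, to be left alone: black phone, 148 x 72 x 9 mm. Origin at the centre of its underside.
- driver: Bystander, to be left alone: screwdriver, 150 mm long. Origin at the centre of its underside.
- tip_cup: Bystander, to be left alone: dark steel pot with two handles, 66 mm across, 55 mm high. Origin at the centre of its underside.
- jar: Bystander, to be left alone: small jar, 52 mm across, 50 mm high. Origin at the centre of its underside.
- board: Bystander, to be left alone: green circuit board, 70 x 50 x 12 mm. Origin at the centre of its underside.
Mind the look-alikes: they are no part of the job. Leave any blue or red look-alike of the part that bears spanner_mid alone.

How it is judged:
By the outcome, as a careful person would: the job done as asked, in the order asked, and still so for the second after the job is handed in, with the robot touching nothing.
Of caliper, spanner, scraper only 2 to 3 are there at a start; the rules pass over those that are not, and their reading is None.
At some moment in a run one of caliper, spanner, scraper, cover may be knocked a few centimetres aside while the robot is not near it.
Once in a run the grip may slacken for a moment while it holds something.
It also fails if it takes over 210 s, if anything falls off the work surface, if the arm or the gripper's body presses on something with over 40 N, if the wrist force passes 120 N, or if a joint passes its speed limit or range.

## Working session

There is one attempt and no reset: what is moved stays moved. The work goes in short steps, Python scripts to look and compute and a shell command to move; the robot and the scene stay as the last step left them, time stands still between calls to the robot, and variables do not carry over. Pictures are saved under pics/ and viewed, at most 14 in all, crops included, and the job is handed in when it is done.

```bash
mkdir -p pics; cat > h.py <<'E'
import numpy as np, cv2
from workcell import telemetry, eyes, ticket
def grab(n,f=None):
    c=eyes.calibration(n); im=eyes.grab_frame(n)
    if f: cv2.imwrite('pics/'+f,im[:,:,::-1])
    return im,c
def ray(c,n,u,v):
    K=np.array(c['camera_matrix']);T=np.array(c['world_from_camera'])
    x=(u-K[0,2])/K[0,0];y=(v-K[1,2])/K[1,1]
    if n=='wrist':
        r=np.hypot(x,y); s=np.sin(r)/r if r>1e-9 else 1; d=np.array([x*s,y*s,np.cos(r)])
    else: d=np.array([x,y,1.])
    return T[:3,3],T[:3,:3]@d
def onz(c,n,u,v,z):
    o,d=ray(c,n,u,v); return (o+d*(z-o[2])/d[2])[:2]
def proj(c,n,p):
    K=np.array(c['camera_matrix']);T=np.array(c['world_from_camera'])
    q=T[:3,:3].T@(np.array(p,float)-T[:3,3])
    if n=='wrist':
        r=np.hypot(q[0],q[1]);t=np.arctan2(r,q[2]);q=np.array([q[0]/r*t,q[1]/r*t,1]) if r>1e-9 else np.array([0,0,1])
    else: q=q/q[2]
    return K[0,0]*q[0]+K[0,2],K[1,1]*q[1]+K[1,2]
E
python3 - <<'E'
from h import *
for n in('top','wrist','scene'):
    im,c=grab(n,n+'0.png')
    print(n,np.round(c['camera_matrix'],1).tolist(),np.round(c['world_from_camera'],3).tolist())
print(telemetry.state())
E
```

```text
top [[486.0, 0.0, 319.7], [0.0, 486.0, 196.9], [0.0, 0.0, 1.0]] [[0.005, -0.991, 0.13, 357.449], [-1.0, -0.006, -0.012, -108.39], [0.013, -0.13, -0.991, 1516.013], [0.0, 0.0, 0.0, 1.0]]
wrist [[309.7, 0.0, 319.5], [0.0, 309.7, 196.1], [0.0, 0.0, 1.0]] [[0.354, -0.907, -0.231, 267.657], [-0.935, -0.343, -0.086, -514.266], [-0.001, 0.246, -0.969, 383.877], [0.0, 0.0, 0.0, 1.0]]
scene [[451.1, 0.0, 322.6], [0.0, 451.1, 198.5], [0.0, 0.0, 1.0]] [[0.834, 0.449, -0.321, 978.245], [0.552, -0.669, 0.497, -795.415], [0.008, -0.592, -0.806, 1204.636], [0.0, 0.0, 0.0, 1.0]]
{'time_s': 0.15, 'qpos': array([-7.04178290e+01,  1.83418678e+01,  8.96898486e+01,  1.55674792e-03,
        7.20418697e+01, -1.14631292e+00]), 'qvel': array([ 0.02967602, -0.0957668 , -0.23384985,  0.06752139,  0.00784559,
       -0.08158044]), 'effort': array([ 1.82292724e-04, -4.12774658e+01, -2.32154864e+01,  7.26141804e-02,
        4.32570186e-02, -1.10878916e-04]), 'ee_pos': array([ 203.40110552, -537.44222471,  221.33042153]), 'ee_rot': array([-1.79926458e+02, -2.95212677e-03,  2.07280011e+01]), 'force': array([-0.66194343, -0.48116617, -0.0909772 ]), 'torque': array([ 0.00454745, -0.02143578,  0.01201553]), 'gripper_force': 0.0, 'gripper_width': 91.2648723359376}
```

View pics/top0.png

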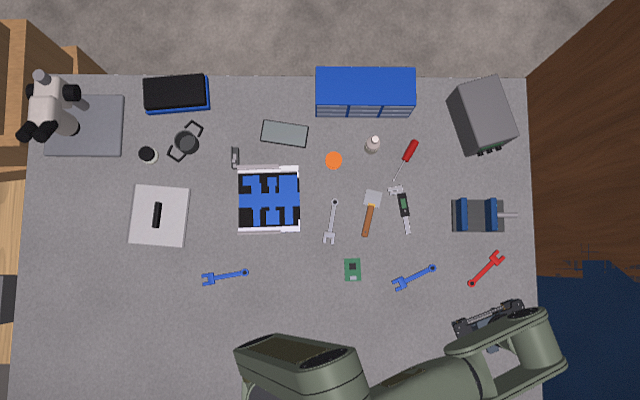

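View pics/scene0.png

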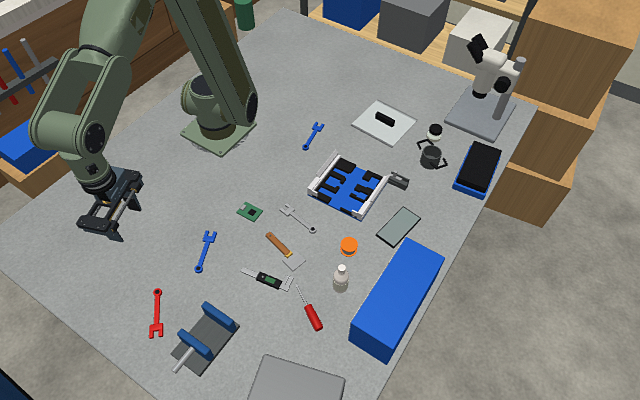

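```bash
python3 - <<'E'
from h import *
im=cv2.imread('pics/top0.png'); cv2.imwrite('pics/crop0.png',cv2.resize(im[145:255,220:420],None,fx=4,fy=4,interpolation=cv2.INTER_CUBIC))
E
```

```text
(no output)
```

View pics/crop0.png

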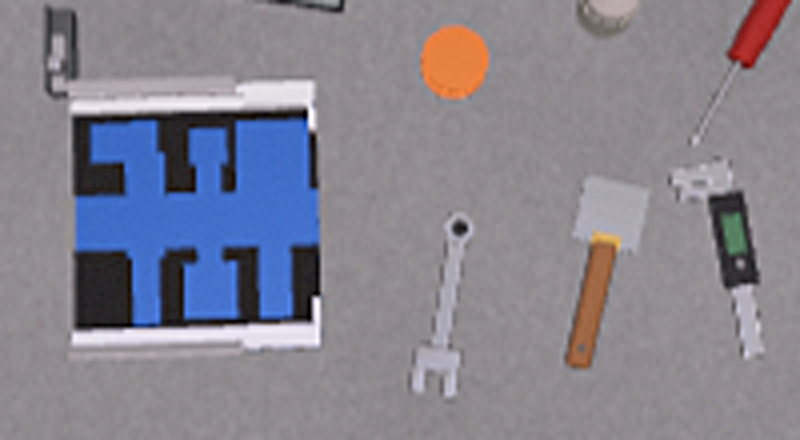

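```bash
python3 - <<'E'
from h import *
c=eyes.calibration('top')
P=dict(span_round=(459,228,5),span_jaw=(438,375,5),scr_top=(616,183,4),scr_bot=(578,360,8),scr_mid=(597,270,7),cal_bot=(752,352,4),cal_bodyT=(727,197,10),cal_bodyB=(743,285,10),
 rTL=(72,95,26),rTR=(316,85,39),rBL=(70,345,26),rBR=(320,345,39),foamTL=(74,118,16),foamBL=(76,325,16),foamTR=(307,110,16),knob=(57,60,61),
 trTL=(76,195,6),trTR=(320,195,6))
for k,(u,v,z) in P.items(): print(k,np.round(onz(c,'top',220+u/4,145+v/4,z),1))
for k,(u,v,z) in dict(covTL=(133,184,6),covTR=(190,187,6),covBR=(186,247,6),covBL=(129,243,6),gripT=(157,203,34),gripB=(156,226,34)).items(): print(k,np.round(onz(c,'top',u,v,z),1))
E
```

```text
span_round [ 540.2 -174.3]
span_jaw [ 425.3 -158. ]
scr_top [ 576.8 -297.9]
scr_bot [ 437.3 -266.5]
scr_mid [ 507.6 -282. ]
cal_bot [ 444.5 -402.7]
cal_bodyT [ 565.4 -384.2]
cal_bodyB [ 496.2 -395.5]
rTL [639.9 127.7]
rTR [646.7 -62.2]
rBL [445.8 124.1]
rBR [446.  -67.3]
foamTL [623.6 127.2]
foamBL [461.8 121.4]
foamTR [631.2 -54.7]
knob [660.3 134.2]
trTL [564.2 125.6]
trTR [565.5 -65.2]
covTL [592.9 457.5]
covTR [584.6 279.3]
covBR [397.6 284.3]
covBL [409.  459.7]
gripT [530.3 370.7]
gripB [459.9 370.4]
```

```bash
python3 -m crank '[{"dx":0.037,"dy":0.0395,"yaw":-0.52},{"dx":0.037,"dy":0.0395,"yaw":-0.52},{"dx":0.037,"dy":0.0395,"yaw":-0.52},{"dx":0.037,"dy":0.0395,"yaw":-0.52},{"dx":0.037,"dy":0.0395,"yaw":-0.52},{"dx":0.037,"dy":0.0395,"yaw":-0.52},{"dx":0.037,"dy":0.0395,"yaw":-0.52},{"dx":0.037,"dy":0.0395,"yaw":-0.52},{},{}]' 1 20; python3 - <<'E'
from h import *
im,c=grab('wrist','w1.png')
E
```

```text
validation failed for argument at $[0]...
```

View pics/w1.png

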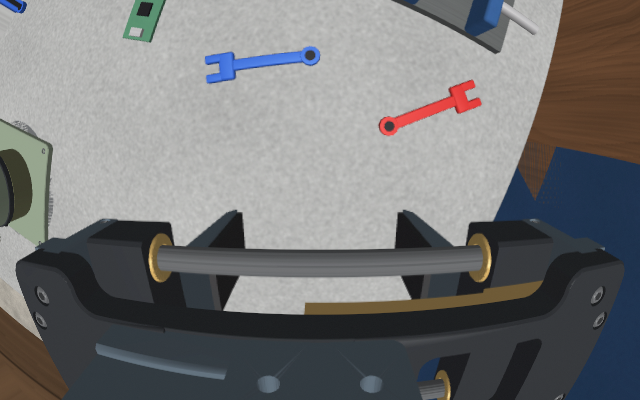

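```bash
python3 -m crank '[{"dx":0.037,"dy":0.0395,"dz":0,"yaw":-0.52},{"dx":0.037,"dy":0.0395,"dz":0,"yaw":-0.52},{"dx":0.037,"dy":0.0395,"dz":0,"yaw":-0.52},{"dx":0.037,"dy":0.0395,"dz":0,"yaw":-0.52},{"dx":0.037,"dy":0.0395,"dz":0,"yaw":-0.52},{"dx":0.037,"dy":0.0395,"dz":0,"yaw":-0.52},{"dx":0.037,"dy":0.0395,"dz":0,"yaw":-0.52},{"dx":0.037,"dy":0.0395,"dz":0,"yaw":-0.52}]' 1 20
```

```text
time_s: 1.2
ee_pos: [441.1, -283.8, 221.9]
ee_rot: [180.0, 0.0, -0.2]
force: [0.6, -0.6, -0.3]
gripper_width: 91.4
gripper_force: 0.0
```

```bash
python3 - <<'E'
from h import *
im,c=grab('wrist','w2.png')
E
```

```text
(no output)
```

View pics/w2.png

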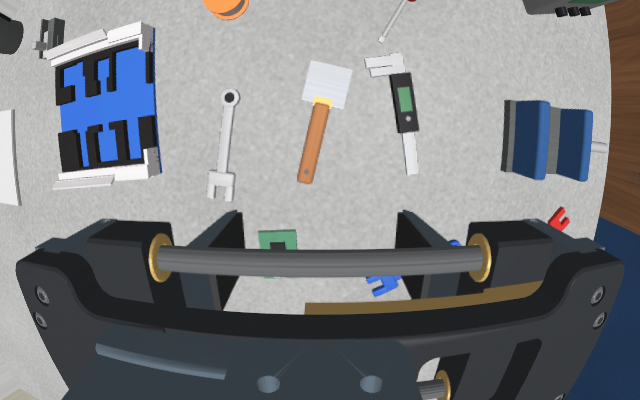

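```bash
cat > m.py <<'E'
from h import *
def rect(mask,c,z,win,n='wrist'):
    u0,v0,u1,v1=win; m=np.zeros_like(mask); m[v0:v1,u0:u1]=mask[v0:v1,u0:u1]
    m=cv2.morphologyEx(m,cv2.MORPH_OPEN,np.ones((3,3),np.uint8))
    m=cv2.morphologyEx(m,cv2.MORPH_CLOSE,np.ones((9,9),np.uint8))
    cs,_=cv2.findContours(m,cv2.RETR_EXTERNAL,cv2.CHAIN_APPROX_NONE); k=max(cs,key=cv2.contourArea)
    P=np.array([onz(c,n,*p[0],z) for p in k],np.float32); 
    (cx,cy),(w,h),a=cv2.minAreaRect(P)
    if w<h: w,h,a=h,w,a+90
    a=(a+90)%180-90
    return np.round([cx,cy,w,h,a],1),P
E
python3 - <<'E'
from m import *
im=cv2.imread('pics/w2.png'); c=eyes.calibration('wrist')
hsv=cv2.cvtColor(im,cv2.COLOR_BGR2HSV); H,S,V=cv2.split(hsv)
br=((H<25)&(S>90)).astype(np.uint8)*255
dk=((V<90)).astype(np.uint8)*255
blue=((H>100)&(H<130)&(S>120)).astype(np.uint8)*255
def show(k,r):
    cx,cy,w,h,a=r; print(k,r)
show('handle z14',rect(br,c,14,(285,90,345,195))[0])
show('cal body z12',rect(dk,c,12,(385,65,425,140))[0])
print('orient telemetry',telemetry.state()['ee_pos'],telemetry.state()['ee_rot'])
for k,(u,v,z) in dict(sround=(230.5,97,10),sjawL=(207,198,10),sjawR=(232,201,10),sjawneckT=(223,170,10),shU=(228,115,9),shL=(223.5,165,9),calbot=(412,174,4),caljawTL=(365,57,6),blTL=(311,61,4),blTR=(352,68,4),blBL=(303,99,4),blBR=(343,108,4)).items(): print(k,np.round(onz(c,'wrist',u,v,z),1))
sub=blue.copy()
cv2.imwrite('pics/c2.png',cv2.resize(im[10:215,30:440],None,fx=1.95,fy=1.95,interpolation=cv2.INTER_CUBIC))
E
```

```text
handle z14 [ 485.4 -273.1   99.7   19.1  -13.3]
cal body z12 [ 536.5 -383.7   72.3   27.7    9.5]
orient telemetry [ 444.27592185 -280.36074429  221.8817684 ] [-1.79808596e+02 -1.79877492e-01 -7.41413433e-02]
sround [ 544.  -172.1]
sjawL [ 416.2 -133.8]
sjawR [ 412.2 -168.3]
sjawneckT [ 452.8 -158.9]
shU [ 521.7 -168.2]
shL [ 459.  -159.7]
calbot [ 446.2 -399.9]
caljawTL [ 591.8 -336.6]
blTL [ 586. -271.]
blTR [ 577.6 -320.8]
blBL [ 538.5 -261.2]
blBR [ 527.4 -309.8]
```

View pics/c2.png

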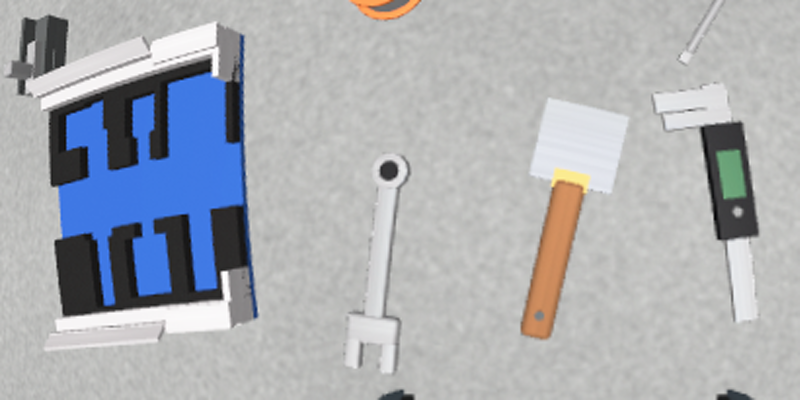

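```bash
python3 -m crank '[{"dx":0.005,"dy":0.048,"dz":0,"yaw":0},{"dx":0.005,"dy":0.048,"dz":0,"yaw":0},{"dx":0.005,"dy":0.048,"dz":0,"yaw":0},{"dx":0.005,"dy":0.048,"dz":0,"yaw":0},{"dx":0.005,"dy":0.048,"dz":0,"yaw":0},{"dx":0.005,"dy":0.048,"dz":0,"yaw":0},{"dx":0,"dy":0.048,"dz":0,"yaw":0},{"dx":0,"dy":0.048,"dz":0,"yaw":0},{"dx":0,"dy":0,"dz":0,"yaw":0},{"dx":0,"dy":0,"dz":0,"yaw":0}]'
python3 - <<'E'
from h import *
import pickle
im,c=grab('wrist','w3.png'); pickle.dump(c,open('c3.pkl','wb'))
print(telemetry.state()['ee_pos'])
cv2.imwrite('pics/c3.png',cv2.resize(im[10:260,140:540,::-1],None,fx=2,fy=2,interpolation=cv2.INTER_CUBIC))
E
```

```text
time_s: 2.5
ee_pos: [464.2, 21.8, 221.9]
ee_rot: [180.0, 0.0, -0.0]
force: [0.5, 0.3, 0.5]
gripper_width: 91.4
gripper_force: 0.0
[464.27395467  21.46686656 221.91759241]
```

View pics/c3.png

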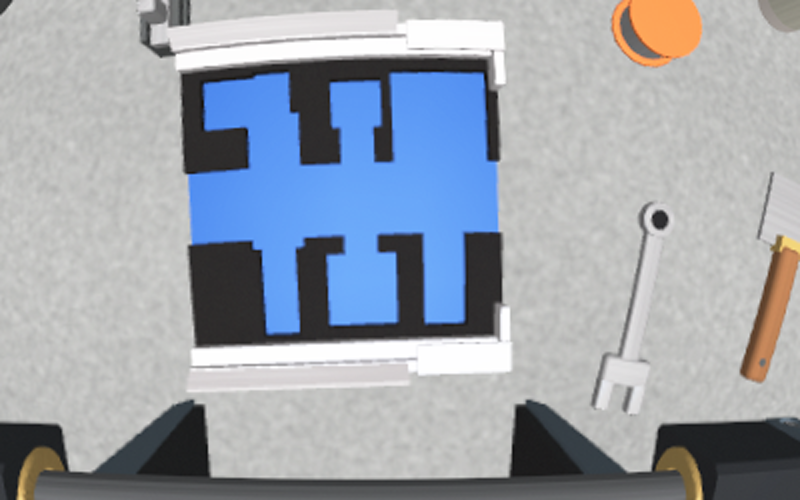

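```bash
python3 - <<'E'
from h import *
import pickle
c=pickle.load(open('c3.pkl','rb')); print('nadir',proj(c,'wrist',[*c['world_from_camera'][:2,3],0]),c['world_from_camera'][:3,3])
g=lambda u,v,z: np.round(onz(c,'wrist',140+u/2,10+v/2,z),1)
P=dict(trU1=(192,172),trU2=(230,169.5),trU3=(320,163),trU4=(492,160.5),trL1=(192,243),trL2=(250,241.5),trL3=(320,237.5),trL4=(490,233),
scrHl=(423,280),scrHr=(465,280),scrHb=(445,324),scrBl=(390,110),scrBr=(486,110),scrBt=(437,72),
spJl=(328,290),spJr=(397,290),spJb=(362,326),spHl=(330,100),spHr=(381,100),spHt=(355,81),
caBl=(264,290),caBr=(299,290),caBb=(281,334),caJl=(204,105),caJt=(225,80),caUr=(291,90),caUt=(280,73))
for k,p in P.items(): print(k,'z6',g(*p,6),'z16',g(*p,16))
for k,p in dict(ledTL=(179,70),ledBL=(191,350)).items(): print(k,g(*p,26))
for k,p in dict(lipTR=(504,24),lipBR=(511,344)).items(): print(k,g(*p,39))
E
```

```text
nadir (np.float64(318.9433818944683), np.float64(119.05849045311858)) [532.93169286  20.78185726 384.61098975]
trU1 z6 [564.3 123. ] z16 [563.5 120.3]
trU2 z6 [564.6  98.8] z16 [563.8  96.8]
trU3 z6 [566.9  43.6] z16 [566.  43.]
trU4 z6 [570.2 -61.3] z16 [569.2 -59.1]
trL1 z6 [519.8 123.9] z16 [520.1 121.2]
trL2 z6 [519.5  87. ] z16 [519.9  85.2]
trL3 z6 [521.2  43.8] z16 [521.5  43.2]
trL4 z6 [525.  -60.5] z16 [525.2 -58.4]
scrHl z6 [495.1 -19.2] z16 [496.1 -18.1]
scrHr z6 [495.4 -45.4] z16 [496.4 -43.6]
scrHb z6 [467.7 -33.5] z16 [469.4 -32. ]
scrBl z6 [599.8   1.3] z16 [598.    1.9]
scrBr z6 [601.9 -57.6] z16 [600.1 -55.5]
scrBt z6 [624.9 -27.4] z16 [622.5 -26.1]
spJl z6 [488.9  39.2] z16 [490.   38.7]
spJr z6 [488.8  -3.2] z16 [490.   -2.6]
spJb z6 [466.3  18.3] z16 [468.1  18.4]
spHl z6 [606.2  37.5] z16 [604.2  37.1]
spHr z6 [606.1   6.8] z16 [604.1   7.1]
spHt z6 [618.1  22.4] z16 [615.9  22.4]
caBl z6 [489.3  78.9] z16 [490.4  77.4]
caBr z6 [489.   57.1] z16 [490.2  56.1]
caBb z6 [461.5  68.9] z16 [463.4  67.7]
caJl z6 [606.4 115.3] z16 [604.5 112.8]
caJt z6 [621.7 102.1] z16 [619.4 100. ]
caUr z6 [613.1  61.2] z16 [611.   60.1]
caUt z6 [624.3  68. ] z16 [621.9  66.7]
ledTL [625.6 126. ]
ledBL [455.9 122.2]
lipTR [648.6 -62.2]
lipBR [461.9 -68.1]
```

```bash
python3 - <<'E'
from m import *
import pickle
c=pickle.load(open('c3.pkl','rb'))
g=lambda u,v,z: np.round(onz(c,'wrist',140+u/2,10+v/2,z),1)
print('sp round',g(658,219,10),'neck',g(630,357,10))
im=cv2.imread('pics/w3.png');H,S,V=cv2.split(cv2.cvtColor(im,cv2.COLOR_BGR2HSV))
br=((H<25)&(S>90)).astype(np.uint8)*255
print(rect(br,c,14,(505,120,570,205))[0])
E
```

```text
sp round [ 540.  -173.9] neck [ 447.9 -159.6]
[ 485.  -272.8  104.9   26.8  -14.6]
```

```bash
python3 -m crank '[{"dx":0.0066,"dy":-0.0475,"dz":-0.025,"yaw":-0.336},{"dx":0.0066,"dy":-0.0475,"dz":-0.025,"yaw":-0.336},{"dx":0.0066,"dy":-0.0475,"dz":-0.025,"yaw":-0.336},{"dx":0.0066,"dy":-0.0475,"dz":-0.025,"yaw":-0.336},{"dx":0.0066,"dy":-0.0475,"dz":-0.025,"yaw":-0.336},{"dx":0.0066,"dy":-0.0475,"dz":-0.025,"yaw":-0.336},{"dx":0.0066,"dy":-0.0475,"dz":-0.025,"yaw":-0.336},{"dx":0.0066,"dy":-0.0475,"dz":-0.025,"yaw":-0.336},{"dx":0,"dy":0,"dz":-0.03,"yaw":0},{"dx":0,"dy":0,"dz":-0.02,"yaw":0}]' 1
python3 -m crank '[{"dx":0,"dy":0,"dz":-0.015,"yaw":0},{"dx":0,"dy":0,"dz":0,"yaw":0},{"dx":0,"dy":0,"dz":0,"yaw":0}]' 0.5
python3 - <<'E'
from h import *
im,c=grab('wrist','w4.png')
E
```

```text
time_s: 3.8
ee_pos: [505.4, -283.0, 20.6]
ee_rot: [-180.0, 0.1, -13.6]
force: [-0.7, 0.0, -0.8]
gripper_width: 91.3
gripper_force: 0.0
time_s: 4.18
ee_pos: [506.9, -281.7, 10.4]
ee_rot: [180.0, -0.0, -13.5]
force: [0.7, 0.6, -0.1]
gripper_width: 64.3
gripper_force: 0.0
```

View pics/w4.png

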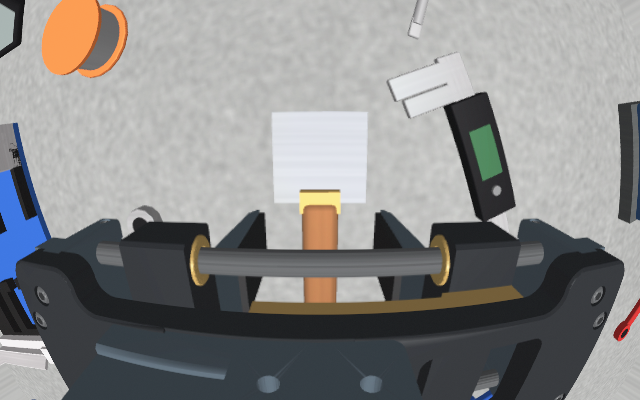

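```bash
python3 -m crank '[{"dx":0,"dy":0,"dz":0,"yaw":0},{"dx":0,"dy":0,"dz":0,"yaw":0},{"dx":0,"dy":0,"dz":0,"yaw":0},{"dx":0,"dy":0,"dz":0,"yaw":0},{"dx":0,"dy":0,"dz":0,"yaw":0},{"dx":0,"dy":0,"dz":0,"yaw":0}]' 0 30
python3 - <<'E'
from h import *
c=eyes.calibration('wrist');s=telemetry.state();y=np.radians(s['ee_rot'][2]);R=np.array([[np.cos(y),np.sin(y)],[-np.sin(y),np.cos(y)]])
for z in(4,9):
    for p in((320,111.5),(273,111.5),(367,111.5),(320,206)): print(z,p,np.round(R@(onz(c,'wrist',*p,z)-s['ee_pos'][:2]),1))
E
```

```text
time_s: 4.97
ee_pos: [506.6, -281.8, 10.0]
ee_rot: [180.0, 0.0, -13.5]
force: [0.4, 1.3, -0.0]
gripper_width: 19.9
gripper_force: 30.0
4 (320, 111.5) [73.1 -1.5]
4 (273, 111.5) [73.5 23.9]
4 (367, 111.5) [ 73.5 -27. ]
4 (320, 206) [20.3 -1.5]
9 (320, 111.5) [73.  -1.5]
9 (273, 111.5) [73.3 23.2]
9 (367, 111.5) [ 73.3 -26.3]
9 (320, 206) [21.8 -1.5]
```

```bash
python3 -m crank '[{"dx":0,"dy":0,"dz":0.05,"yaw":0},{"dx":0,"dy":0,"dz":0.05,"yaw":0},{"dx":0.0065,"dy":0.0396,"dz":0,"yaw":0.385},{"dx":0.0065,"dy":0.0396,"dz":0,"yaw":0.385},{"dx":0.0065,"dy":0.0396,"dz":0,"yaw":0.385},{"dx":0.0065,"dy":0.0396,"dz":0,"yaw":0.385},{"dx":0.0065,"dy":0.0396,"dz":0,"yaw":0.385},{"dx":0.0065,"dy":0.0396,"dz":0,"yaw":0.385},{"dx":0.0065,"dy":0.0396,"dz":0,"yaw":0.385},{"dx":0.0065,"dy":0.0396,"dz":0,"yaw":0.385}]'
python3 -m crank '[{"dx":0,"dy":0,"dz":-0.04,"yaw":0},{"dx":0,"dy":0,"dz":-0.02,"yaw":0},{"dx":0,"dy":0,"dz":0,"yaw":0},{"dx":0,"dy":0,"dz":0,"yaw":0}]'
python3 - <<'E'
from h import *
im,c=grab('wrist','w5.png')
E
```

```text
time_s: 6.22
ee_pos: [548.0, -27.3, 89.7]
ee_rot: [180.0, 0.0, 2.0]
force: [0.6, -1.2, -0.9]
gripper_width: 19.5
gripper_force: 30.0
time_s: 6.72
ee_pos: [548.7, -28.8, 42.5]
ee_rot: [180.0, -0.1, 1.8]
force: [0.1, -0.1, -0.2]
gripper_width: 20.0
gripper_force: 30.0
```

View pics/w5.png

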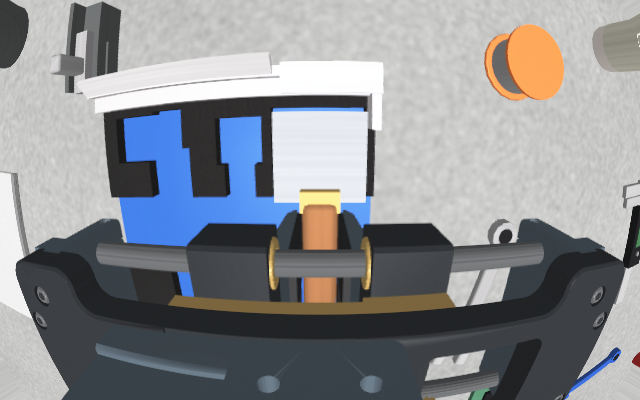

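```bash
python3 -m crank '[{"dx":0,"dy":0,"dz":-0.016,"yaw":0},{"dx":0,"dy":0,"dz":-0.008,"yaw":0},{"dx":0,"dy":0,"dz":-0.008,"yaw":0},{"dx":0,"dy":0,"dz":0,"yaw":0},{"dx":0,"dy":0,"dz":0,"yaw":0}]'
```

```text
time_s: 7.4
ee_pos: [548.1, -28.3, 16.2]
ee_rot: [180.0, 0.0, 1.9]
force: [-0.6, -0.5, -0.7]
gripper_width: 19.9
gripper_force: 30.0
```

```bash
python3 -m crank '[{"dx":0,"dy":0,"dz":0,"yaw":0},{"dx":0,"dy":0,"dz":0,"yaw":0},{"dx":0,"dy":0,"dz":0,"yaw":0},{"dx":0,"dy":0,"dz":0.02,"yaw":0},{"dx":0,"dy":0,"dz":0.04,"yaw":0},{"dx":0,"dy":0,"dz":0.04,"yaw":0}]' 0.4
python3 -m crank '[{"dx":-0.0135,"dy":-0.0288,"dz":0,"yaw":-0.34},{"dx":-0.0135,"dy":-0.0288,"dz":0,"yaw":-0.34},{"dx":-0.0135,"dy":-0.0288,"dz":0,"yaw":-0.34},{"dx":-0.0135,"dy":-0.0288,"dz":0,"yaw":-0.34},{"dx":-0.0135,"dy":-0.0288,"dz":0,"yaw":-0.34},{"dx":-0.0135,"dy":-0.0288,"dz":0,"yaw":-0.34},{"dx":0,"dy":0,"dz":-0.03,"yaw":0},{"dx":0,"dy":0,"dz":-0.03,"yaw":0},{"dx":0,"dy":0,"dz":0,"yaw":0},{"dx":0,"dy":0,"dz":0,"yaw":0}]' 0.7
python3 - <<'E'
from h import *
im,c=grab('wrist','w6.png')
E
```

```text
time_s: 8.15
ee_pos: [548.3, -28.4, 98.3]
ee_rot: [180.0, -0.0, 1.9]
force: [0.1, -0.1, -0.2]
gripper_width: 36.8
gripper_force: 0.0
time_s: 9.4
ee_pos: [484.2, -166.8, 49.6]
ee_rot: [180.0, -0.1, -8.3]
force: [-0.2, -0.1, 0.4]
gripper_width: 63.9
gripper_force: 0.0
```

View pics/w6.png

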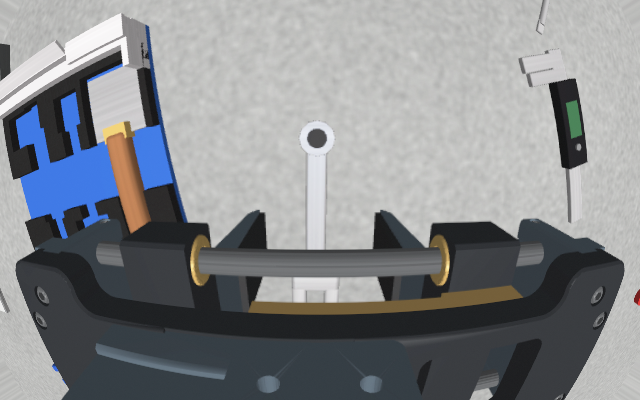

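```bash
python3 -m crank '[{"dx":0,"dy":0,"dz":-0.024,"yaw":0},{"dx":0,"dy":0,"dz":-0.024,"yaw":0},{"dx":0,"dy":0,"dz":0,"yaw":0}]' 0.7
python3 -m crank '[{"dx":0,"dy":0,"dz":0,"yaw":0},{"dx":0,"dy":0,"dz":0,"yaw":0},{"dx":0,"dy":0,"dz":0,"yaw":0},{"dx":0,"dy":0,"dz":0,"yaw":0},{"dx":0,"dy":0,"dz":0,"yaw":0},{"dx":0,"dy":0,"dz":0,"yaw":0}]' 0 30
python3 - <<'E'
from h import *
im,c=grab('wrist','w7.png');s=telemetry.state();y=np.radians(s['ee_rot'][2]);R=np.array([[np.cos(y),np.sin(y)],[-np.sin(y),np.cos(y)]])
g=cv2.cvtColor(im,cv2.COLOR_RGB2GRAY)[70:210,270:370]
m=(g<90).astype(np.uint8); n,l,st,ce=cv2.connectedComponentsWithStats(m)
for i in range(1,n):
    if st[i,4]>60:
        p=ce[i]+[270,70]; print(p,st[i],np.round(R@(onz(c,'wrist',*p,10)-s['ee_pos'][:2]),1))
E
```

```text
time_s: 9.82
ee_pos: [483.1, -166.4, 10.0]
ee_rot: [-180.0, 0.1, -8.3]
force: [1.0, 0.1, -0.2]
gripper_width: 63.9
gripper_force: 0.0
time_s: 10.58
ee_pos: [483.4, -166.5, 10.1]
ee_rot: [-180.0, 0.0, -8.3]
force: [-0.2, 0.4, 1.6]
gripper_width: 13.4
gripper_force: 30.0
[319.80582524 140.86407767] [ 39  60  23  23 412] [57.4 -1.4]
```

```bash
python3 -m crank '[{"dx":0,"dy":0,"dz":0.05,"yaw":0},{"dx":0,"dy":0,"dz":0.05,"yaw":0},{"dx":0.00966,"dy":0.0294,"dz":0,"yaw":0.255},{"dx":0.00966,"dy":0.0294,"dz":0,"yaw":0.255},{"dx":0.00966,"dy":0.0294,"dz":0,"yaw":0.255},{"dx":0.00966,"dy":0.0294,"dz":0,"yaw":0.255},{"dx":0.00966,"dy":0.0294,"dz":0,"yaw":0.255},{"dx":0.00966,"dy":0.0294,"dz":0,"yaw":0.255},{"dx":0.00966,"dy":0.0294,"dz":0,"yaw":0.255},{"dx":0.00966,"dy":0.0294,"dz":0,"yaw":0.255}]'
python3 -m crank '[{"dx":0,"dy":0,"dz":-0.04,"yaw":0},{"dx":0,"dy":0,"dz":-0.02,"yaw":0},{"dx":0,"dy":0,"dz":0,"yaw":0},{"dx":0,"dy":0,"dz":0,"yaw":0}]'
python3 - <<'E'
from h import *
im,c=grab('wrist','w8.png');s=telemetry.state();y=np.radians(s['ee_rot'][2]);R=np.array([[np.cos(y),np.sin(y)],[-np.sin(y),np.cos(y)]])
g=cv2.cvtColor(im,cv2.COLOR_RGB2GRAY)[70:210,270:370]
m=(g<90).astype(np.uint8); n,l,st,ce=cv2.connectedComponentsWithStats(m)
for i in range(1,n):
    if 200<st[i,4]<700:
        p=ce[i]+[270,70]; print(p,st[i],np.round(R@(onz(c,'wrist',*p,42)-s['ee_pos'][:2]),1))
E
```

```text
time_s: 11.88
ee_pos: [545.1, 22.3, 89.6]
ee_rot: [180.0, 0.0, 1.9]
force: [-1.0, 1.4, -0.6]
gripper_width: 13.3
gripper_force: 30.0
time_s: 12.38
ee_pos: [545.7, 21.3, 42.6]
ee_rot: [180.0, -0.1, 1.9]
force: [-1.1, 0.4, -0.6]
gripper_width: 13.9
gripper_force: 30.0
[319.89460784 140.82107843] [ 39  60  23  23 408] [57.  -1.4]
```

View pics/w8.png

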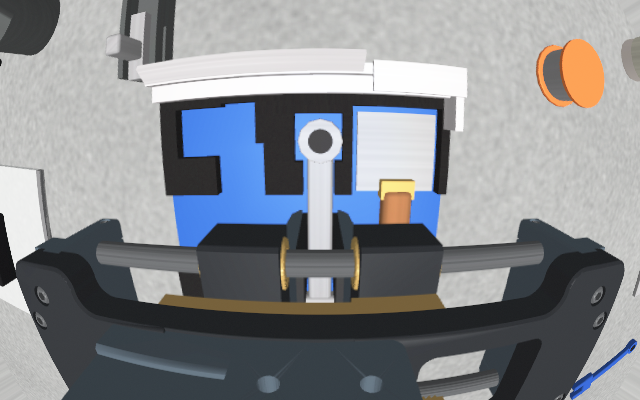

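```bash
python3 -m crank '[{"dx":0,"dy":0,"dz":-0.016,"yaw":0},{"dx":0,"dy":0,"dz":-0.008,"yaw":0},{"dx":0,"dy":0,"dz":-0.008,"yaw":0},{"dx":0,"dy":0,"dz":0,"yaw":0},{"dx":0,"dy":0,"dz":0,"yaw":0}]'
```

```text
time_s: 13.05
ee_pos: [545.2, 21.6, 16.2]
ee_rot: [180.0, 0.0, 1.9]
force: [-0.2, 0.1, -1.6]
gripper_width: 13.6
gripper_force: 30.0
```

```bash
python3 -m crank '[{"dx":0,"dy":0,"dz":0,"yaw":0},{"dx":0,"dy":0,"dz":0,"yaw":0},{"dx":0,"dy":0,"dz":0,"yaw":0},{"dx":0,"dy":0,"dz":0.02,"yaw":0},{"dx":0,"dy":0,"dz":0.04,"yaw":0},{"dx":0,"dy":0,"dz":0.04,"yaw":0}]' 0.33
python3 -m crank '[{"dx":-0.00354,"dy":-0.0571,"dz":0,"yaw":0.169},{"dx":-0.00354,"dy":-0.0571,"dz":0,"yaw":0.169},{"dx":-0.00354,"dy":-0.0571,"dz":0,"yaw":0.169},{"dx":-0.00354,"dy":-0.0571,"dz":0,"yaw":0.169},{"dx":-0.00354,"dy":-0.0571,"dz":0,"yaw":0.169},{"dx":-0.00354,"dy":-0.0571,"dz":0,"yaw":0.169},{"dx":-0.00354,"dy":-0.0571,"dz":0,"yaw":0.169},{"dx":-0.00354,"dy":-0.0571,"dz":0,"yaw":0.169},{"dx":-0.00354,"dy":-0.0571,"dz":0,"yaw":0.169}]' 0.8
python3 -m crank '[{"dx":0,"dy":0,"dz":-0.03,"yaw":0},{"dx":0,"dy":0,"dz":-0.03,"yaw":0},{"dx":0,"dy":0,"dz":0,"yaw":0},{"dx":0,"dy":0,"dz":0,"yaw":0}]'
python3 - <<'E'
from h import *
im,c=grab('wrist','w9.png')
E
```

```text
time_s: 13.8
ee_pos: [545.4, 21.6, 98.3]
ee_rot: [180.0, -0.0, 1.9]
force: [-0.9, 0.9, 0.4]
gripper_width: 30.2
gripper_force: 0.0
time_s: 14.92
ee_pos: [519.7, -391.2, 97.8]
ee_rot: [179.9, -0.1, 9.5]
force: [0.4, 0.4, -1.0]
gripper_width: 73.4
gripper_force: 0.0
time_s: 15.42
ee_pos: [520.4, -390.0, 49.9]
ee_rot: [179.9, -0.1, 9.5]
force: [0.2, 0.3, -0.5]
gripper_width: 73.2
gripper_force: 0.0
```

View pics/w9.png

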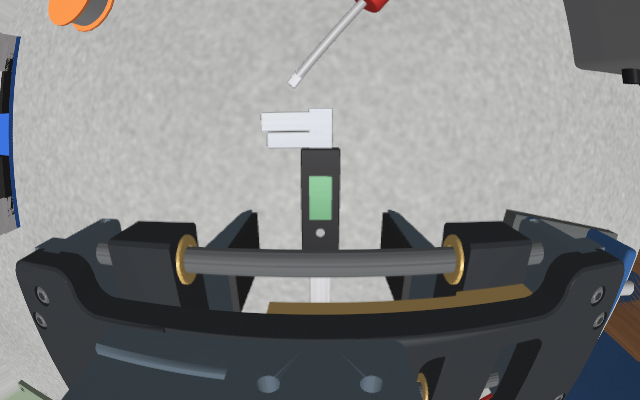

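```bash
python3 -m crank '[{"dx":0,"dy":0,"dz":-0.024,"yaw":0},{"dx":0,"dy":0,"dz":-0.024,"yaw":0},{"dx":0,"dy":0,"dz":0,"yaw":0}]' 0.8
python3 -m crank '[{"dx":0,"dy":0,"dz":0,"yaw":0},{"dx":0,"dy":0,"dz":0,"yaw":0},{"dx":0,"dy":0,"dz":0,"yaw":0},{"dx":0,"dy":0,"dz":0,"yaw":0},{"dx":0,"dy":0,"dz":0,"yaw":0},{"dx":0,"dy":0,"dz":0,"yaw":0}]' 0 30
python3 - <<'E'
from h import *
im,c=grab('wrist','w10.png');s=telemetry.state();y=np.radians(s['ee_rot'][2]);R=np.array([[np.cos(y),np.sin(y)],[-np.sin(y),np.cos(y)]])
g=cv2.cvtColor(im,cv2.COLOR_RGB2GRAY).astype(int)
print(g[100:160,325].tolist())
col=g[130:160,306:336].mean(1); print(130+np.argmin(np.diff(col)))
ro=g[165,280:360]; d=np.diff(ro); a,b=280+np.argmin(d)+.5,280+np.argmax(d)+.5; print(a,b)
print(np.round(R@(onz(c,'wrist',a,165,12)-s['ee_pos'][:2]),1),np.round(R@(onz(c,'wrist',b,165,12)-s['ee_pos'][:2]),1))
v=130+np.argmin(np.diff(col))+.5; print('front',R@(onz(c,'wrist',320,v,12)-s['ee_pos'][:2]))
for v in (106,107,108,109,110): print(v,R@(onz(c,'wrist',325,v,6)-s['ee_pos'][:2]))
E
```

```text
time_s: 15.85
ee_pos: [519.4, -389.1, 9.9]
ee_rot: [-180.0, 0.0, 9.5]
force: [0.4, -0.1, -0.2]
gripper_width: 72.9
gripper_force: 0.0
time_s: 16.6
ee_pos: [519.8, -389.6, 10.1]
ee_rot: [180.0, -0.0, 9.5]
force: [-1.0, -0.5, 1.5]
gripper_width: 25.7
gripper_force: 30.0
[188, 187, 186, 169, 186, 220, 225, 226, 226, 226, 224, 225, 225, 225, 225, 225, 225, 224, 224, 225, 226, 226, 225, 224, 223, 223, 223, 224, 224, 223, 224, 225, 225, 225, 224, 223, 222, 223, 224, 224, 224, 223, 222, 222, 220, 220, 220, 221, 221, 219, 219, 221, 223, 147, 75, 40, 60, 70, 70, 69]
152
295.5 343.5
[44.5 11.4] [ 44.5 -13.8]
front [51.07965781 -1.41960007]
106 [75.55477811 -4.10053418]
107 [75.01518701 -4.10085513]
108 [74.47573208 -4.10119642]
109 [73.93640202 -4.10155804]
110 [73.39718555 -4.10193999]
```

```bash
python3 -m crank '[{"dx":0,"dy":0,"dz":0.05,"yaw":0},{"dx":0,"dy":0,"dz":0.05,"yaw":0}]'
python3 -m crank '[{"dx":0.00304,"dy":0.05755,"dz":0,"yaw":-0.152},{"dx":0.00304,"dy":0.05755,"dz":0,"yaw":-0.152},{"dx":0.00304,"dy":0.05755,"dz":0,"yaw":-0.152},{"dx":0.00304,"dy":0.05755,"dz":0,"yaw":-0.152},{"dx":0.00304,"dy":0.05755,"dz":0,"yaw":-0.152},{"dx":0.00304,"dy":0.05755,"dz":0,"yaw":-0.152},{"dx":0.00304,"dy":0.05755,"dz":0,"yaw":-0.152},{"dx":0.00304,"dy":0.05755,"dz":0,"yaw":-0.152},{"dx":0.00304,"dy":0.05755,"dz":0,"yaw":-0.152},{"dx":0.00304,"dy":0.05755,"dz":0,"yaw":-0.152}]'
python3 -m crank '[{"dx":0,"dy":0,"dz":-0.04,"yaw":0},{"dx":0,"dy":0,"dz":-0.02,"yaw":0},{"dx":0,"dy":0,"dz":0,"yaw":0},{"dx":0,"dy":0,"dz":0,"yaw":0}]'
python3 - <<'E'
from h import *
im,c=grab('wrist','w11.png')
E
```

```text
time_s: 16.9
ee_pos: [519.2, -389.1, 89.9]
ee_rot: [-179.9, 0.1, 9.5]
force: [0.8, -1.1, -1.1]
gripper_width: 25.7
gripper_force: 30.0
time_s: 18.15
ee_pos: [543.7, 72.4, 89.8]
ee_rot: [180.0, 0.0, 1.9]
force: [0.4, -0.5, -1.0]
gripper_width: 26.1
gripper_force: 30.0
time_s: 18.65
ee_pos: [544.7, 70.3, 42.6]
ee_rot: [-180.0, -0.1, 1.8]
force: [-0.2, -0.8, -0.8]
gripper_width: 25.5
gripper_force: 30.0
```

View pics/w11.png

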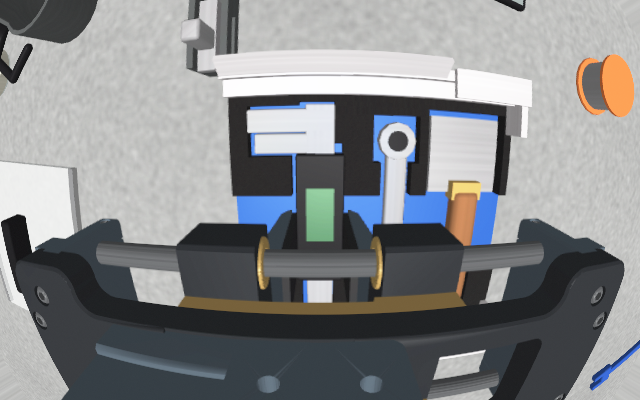

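```bash
python3 -m crank '[{"dx":0,"dy":0,"dz":-0.016,"yaw":0},{"dx":0,"dy":0,"dz":-0.008,"yaw":0},{"dx":0,"dy":0,"dz":-0.008,"yaw":0},{"dx":0,"dy":0,"dz":0,"yaw":0},{"dx":0,"dy":0,"dz":0,"yaw":0}]'
```

```text
time_s: 19.32
ee_pos: [544.0, 70.9, 16.2]
ee_rot: [180.0, 0.0, 1.9]
force: [0.2, -0.3, -0.6]
gripper_width: 25.9
gripper_force: 30.0
```

```bash
python3 -m crank '[{"dx":0,"dy":0,"dz":0,"yaw":0},{"dx":0,"dy":0,"dz":0,"yaw":0},{"dx":0,"dy":0,"dz":0,"yaw":0},{"dx":0,"dy":0,"dz":0.02,"yaw":0},{"dx":0,"dy":0,"dz":0.04,"yaw":0},{"dx":0,"dy":0,"dz":0.04,"yaw":0}]' 0.43
python3 -m crank '[{"dx":-0.025,"dy":-0.012,"dz":0.03,"yaw":0},{"dx":-0.025,"dy":-0.012,"dz":0.03,"yaw":0},{"dx":-0.025,"dy":-0.012,"dz":0.04,"yaw":0},{"dx":-0.025,"dy":-0.012,"dz":0.04,"yaw":0},{"dx":0,"dy":0,"dz":0,"yaw":0},{"dx":0,"dy":0,"dz":0,"yaw":0}]' 1
python3 - <<'E'
from h import *
import pickle
im,c=grab('wrist','w12.png'); pickle.dump(c,open('c12.pkl','wb'))
cv2.imwrite('pics/c12.png',cv2.resize(im[0:260,0:540,::-1],None,fx=1.45,fy=1.45,interpolation=cv2.INTER_CUBIC))
E
```

```text
time_s: 20.08
ee_pos: [544.2, 70.9, 98.3]
ee_rot: [180.0, -0.0, 1.9]
force: [0.8, 0.0, -0.5]
gripper_width: 39.4
gripper_force: 0.0
time_s: 20.82
ee_pos: [464.1, 32.5, 208.4]
ee_rot: [-180.0, -0.0, 1.9]
force: [-0.2, -0.6, -0.6]
gripper_width: 91.3
gripper_force: 0.0
```

View pics/c12.png

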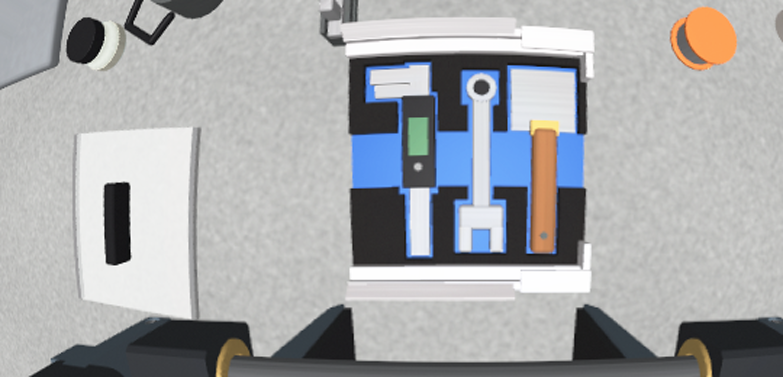

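```bash
python3 -m crank '[{"dx":-0.0054,"dy":0.0469,"dz":0,"yaw":-0.042},{"dx":-0.0054,"dy":0.0469,"dz":0,"yaw":-0.042},{"dx":-0.0054,"dy":0.0469,"dz":0,"yaw":-0.042},{"dx":-0.0054,"dy":0.0469,"dz":0,"yaw":-0.042},{"dx":-0.0054,"dy":0.0469,"dz":0,"yaw":-0.042},{"dx":-0.0054,"dy":0.0469,"dz":0,"yaw":-0.042},{"dx":-0.0054,"dy":0.0469,"dz":0,"yaw":-0.042},{"dx":-0.0054,"dy":0.0469,"dz":0,"yaw":-0.042},{"dx":-0.0054,"dy":0.0469,"dz":0,"yaw":-0.042}]' 1
python3 -m crank '[{"dx":0,"dy":0,"dz":0,"yaw":0},{"dx":0,"dy":0,"dz":0,"yaw":0},{"dx":0,"dy":0,"dz":0,"yaw":0}]'
python3 - <<'E'
from m import *
im,c=grab('wrist','w13.png'); print(telemetry.state()['ee_pos'])
V=im.max(2); S=cv2.cvtColor(im,cv2.COLOR_RGB2HSV)[:,:,1]
print(proj(c,'wrist',[495,370,34]))
dk=(V<80).astype(np.uint8)*255
print('bar',rect(dk,c,34,(250,40,400,205))[0])
wh=((V>212)).astype(np.uint8)*255
print((wh>0).mean()); r,P=rect(wh,c,6,(100,0,520,215)); print('plate',r, P.min(0),P.max(0))
print(V[30:215:8,::20].tolist())
E
```

```text
time_s: 22.0
ee_pos: [424.7, 371.6, 206.6]
ee_rot: [179.9, 0.1, 0.0]
force: [0.3, 0.4, -0.5]
gripper_width: 91.3
gripper_force: 0.0
time_s: 22.38
ee_pos: [425.2, 369.2, 207.9]
ee_rot: [179.9, 0.0, -0.0]
force: [1.0, 0.1, 0.5]
gripper_width: 91.3
gripper_force: 0.0
[425.29073567 369.18826377 208.16269483]
(np.float64(317.1980337505417), np.float64(117.96624470100278))
bar [495.  373.2  77.4  15.   -4.4]
0.1091875
plate [494.9 373.2 184.2 166.4  -4.4] [397.35193 283.91818] [592.08167 461.84198]
[[50, 220, 112, 173, 168, 169, 166, 166, 173, 173, 173, 176, 178, 172, 175, 175, 172, 173, 175, 167, 171, 175, 174, 166, 170, 110, 220, 236, 206, 205, 172, 172], [53, 207, 112, 176, 168, 166, 168, 165, 171, 172, 177, 177, 172, 175, 174, 175, 172, 177, 178, 175, 176, 166, 173, 169, 172, 100, 25, 38, 236, 158, 177, 88], [219, 118, 115, 166, 171, 172, 171, 165, 168, 176, 173, 178, 174, 228, 230, 231, 233, 233, 225, 178, 173, 170, 174, 168, 175, 101, 187, 21, 38, 209, 236, 86], [118, 114, 219, 177, 170, 166, 173, 171, 178, 167, 176, 181, 178, 232, 232, 235, 234, 233, 233, 230, 166, 175, 172, 173, 17
[... 2541 characters left out ...]
 170, 174, 176, 166, 170, 177, 172, 174, 172, 171, 166, 170], [236, 221, 230, 164, 170, 174, 172, 176, 176, 172, 175, 177, 173, 226, 235, 237, 238, 237, 236, 174, 173, 171, 165, 172, 168, 179, 177, 177, 173, 171, 167, 174], [237, 216, 225, 170, 168, 179, 174, 170, 171, 174, 172, 170, 175, 176, 176, 169, 179, 168, 222, 173, 169, 176, 174, 173, 172, 175, 176, 170, 177, 173, 174, 169], [71, 71, 71, 111, 165, 170, 165, 168, 173, 172, 174, 180, 169, 173, 178, 175, 177, 164, 168, 174, 175, 171, 180, 177, 175, 175, 173, 175, 167, 167, 172, 170], [71, 71, 71, 101, 165, 173, 166, 172, 170, 168, 173, 173, 27, 185, 171, 173, 166, 169, 170, 173, 26, 172, 176, 176, 171, 172, 175, 174, 170, 174, 162, 75]]
```

```bash
python3 -m crank '[{"dx":0.0147,"dy":0.0009,"dz":-0.031,"yaw":-0.147},{"dx":0.0147,"dy":0.0009,"dz":-0.031,"yaw":-0.147},{"dx":0.0147,"dy":0.0009,"dz":-0.031,"yaw":-0.147},{"dx":0.0147,"dy":0.0009,"dz":-0.031,"yaw":-0.147},{"dx":0.0147,"dy":0.0009,"dz":-0.031,"yaw":-0.147},{"dx":0.0147,"dy":0.0009,"dz":-0.031,"yaw":-0.147},{"dx":0,"dy":0,"dz":0,"yaw":0},{"dx":0,"dy":0,"dz":0,"yaw":0},{"dx":0,"dy":0,"dz":0,"yaw":0}]' 0.8
python3 -m crank '[{"dx":0,"dy":0,"dz":-0.025,"yaw":0},{"dx":0,"dy":0,"dz":-0.0285,"yaw":0},{"dx":0,"dy":0,"dz":0,"yaw":0}]'
```

```text
time_s: 23.55
ee_pos: [496.0, 374.7, 61.0]
ee_rot: [-179.9, -0.1, -4.4]
force: [-0.2, -0.1, 0.3]
gripper_width: 73.0
gripper_force: 0.0
time_s: 23.92
ee_pos: [494.7, 373.9, 16.2]
ee_rot: [179.9, 0.1, -4.4]
force: [-0.3, -0.1, 0.5]
gripper_width: 73.1
gripper_force: 0.0
```

```bash
python3 -m crank '[{"dx":0,"dy":0,"dz":0,"yaw":0},{"dx":0,"dy":0,"dz":0,"yaw":0},{"dx":0,"dy":0,"dz":0,"yaw":0},{"dx":0,"dy":0,"dz":0,"yaw":0},{"dx":0,"dy":0,"dz":0,"yaw":0},{"dx":0,"dy":0,"dz":0,"yaw":0},{"dx":0,"dy":0,"dz":0,"yaw":0}]' 0 50
```

```text
time_s: 24.8
ee_pos: [495.7, 374.5, 16.8]
ee_rot: [180.0, 0.0, -4.4]
force: [-0.1, -1.2, -0.1]
gripper_width: 15.9
gripper_force: 50.0
```

```bash
cat > edge.py <<'E'
from h import *
import sys
im,c=grab('wrist',sys.argv[1]); V=im.max(2).astype(int)
for u in (250,290,350,390):
    print(u,V[50:200:6,u].tolist())
dk=(V[80:215,290:350]<90); r=np.where(dk.any(1))[0]; cc=np.where(dk[r[0]+8])[0]; print('bar top row',80+r[0],'cols',290+cc.min(),290+cc.max())
E
python3 edge.py w14.png
python3 -m crank '[{"dx":0,"dy":0,"dz":0.02,"yaw":0},{"dx":0,"dy":0,"dz":0.035,"yaw":0},{"dx":0,"dy":0,"dz":0.04,"yaw":0},{"dx":0,"dy":0,"dz":0.034,"yaw":0},{"dx":0,"dy":0,"dz":0,"yaw":0}]'
python3 -m crank '[{"dx":0.00667,"dy":-0.03885,"dz":0,"yaw":0.138},{"dx":0.00667,"dy":-0.03885,"dz":0,"yaw":0.138},{"dx":0.00667,"dy":-0.03885,"dz":0,"yaw":0.138},{"dx":0.00667,"dy":-0.03885,"dz":0,"yaw":0.138},{"dx":0.00667,"dy":-0.03885,"dz":0,"yaw":0.138},{"dx":0.00667,"dy":-0.03885,"dz":0,"yaw":0.138},{"dx":0.00667,"dy":-0.03885,"dz":0,"yaw":0.138},{"dx":0.00667,"dy":-0.03885,"dz":0,"yaw":0.138},{"dx":0.00667,"dy":-0.03885,"dz":0,"yaw":0.138},{"dx":0,"dy":0,"dz":0,"yaw":0}]'
python3 -m crank '[{"dx":0,"dy":0,"dz":-0.02,"yaw":0},{"dx":0,"dy":0,"dz":-0.02,"yaw":0},{"dx":0,"dy":0,"dz":0,"yaw":0},{"dx":0,"dy":0,"dz":0,"yaw":0}]'
python3 edge.py w15.png
```

```text
250 [164, 167, 167, 161, 158, 180, 223, 222, 222, 222, 222, 222, 223, 224, 223, 222, 223, 224, 224, 224, 224, 223, 223, 223, 223]
290 [163, 164, 171, 162, 159, 225, 226, 226, 225, 226, 225, 225, 227, 226, 228, 228, 228, 229, 228, 228, 228, 229, 228, 228, 226]
350 [158, 163, 158, 163, 162, 225, 226, 228, 227, 228, 228, 227, 229, 228, 230, 230, 231, 230, 231, 231, 228, 228, 229, 227, 227]
390 [161, 162, 159, 163, 164, 177, 224, 225, 224, 225, 227, 226, 227, 227, 227, 226, 227, 228, 227, 227, 225, 228, 228, 226, 225]
bar top row 173 cols 305 334
time_s: 25.48
ee_pos: [497.0, 375.4, 122.8]
ee_rot: [-179.8, -0.3, -4.4]
force: [-0.1, -0.2, -3.4]
gripper_width: 16.0
gripper_force: 50.0
time_s: 26.72
ee_pos: [543.0, 92.8, 118.7]
ee_rot: [180.0, 0.2, 1.6]
force: [-0.8, -0.3, -3.4]
gripper_width: 15.7
gripper_force: 50.0
time_s: 27.22
ee_pos: [543.7, 95.2, 87.7]
ee_rot: [180.0, 0.0, 1.8]
force: [0.2, 0.1, -2.1]
gripper_width: 15.9
gripper_force: 50.0
250 [190, 103, 102, 103, 83, 188, 227, 228, 229, 226, 229, 228, 229, 228, 229, 228, 228, 229, 229, 229, 231, 230, 229, 230, 230]
290 [168, 166, 167, 204, 210, 237, 248, 248, 241, 195, 196, 197, 198, 197, 199, 200, 200, 201, 201, 200, 201, 200, 241, 243, 243]
350 [168, 166, 162, 203, 213, 237, 248, 249, 242, 204, 239, 241, 241, 241, 242, 242, 210, 209, 210, 209, 227, 226, 225, 225, 223]
390 [158, 167, 168, 207, 207, 214, 238, 246, 247, 194, 193, 194, 193, 193, 195, 195, 197, 196, 196, 196, 195, 194, 237, 241, 240]
bar top row 173 cols 305 334
```

```bash
python3 -m crank '[{"dx":0,"dy":0,"dz":-0.02,"yaw":0},{"dx":0,"dy":0,"dz":-0.015,"yaw":0},{"dx":0,"dy":0,"dz":-0.005,"yaw":0},{"dx":0,"dy":0,"dz":-0.005,"yaw":0},{"dx":0,"dy":0,"dz":0,"yaw":0},{"dx":0,"dy":0,"dz":0,"yaw":0}]'
python3 -m crank '[{"dx":0,"dy":0,"dz":-0.004,"yaw":0},{"dx":0,"dy":0,"dz":-0.004,"yaw":0},{"dx":0,"dy":0,"dz":-0.002,"yaw":0},{"dx":0,"dy":0,"dz":0,"yaw":0},{"dx":0,"dy":0,"dz":0,"yaw":0}]'
```

```text
time_s: 28.02
ee_pos: [544.0, 94.8, 52.3]
ee_rot: [-180.0, -0.0, 1.8]
force: [-0.2, 0.1, -3.0]
gripper_width: 15.6
gripper_force: 50.0
time_s: 28.65
ee_pos: [543.8, 94.7, 44.0]
ee_rot: [180.0, -0.0, 1.8]
force: [0.2, 0.1, -3.3]
gripper_width: 15.8
gripper_force: 50.0
```

```bash
python3 -m crank '[{"dx":0.0003,"dy":-0.0086,"dz":-0.001,"yaw":0},{"dx":0.0003,"dy":-0.0086,"dz":0,"yaw":0},{"dx":0.0003,"dy":-0.0086,"dz":0,"yaw":0},{"dx":0.0003,"dy":-0.0086,"dz":0,"yaw":0},{"dx":0.0003,"dy":-0.0086,"dz":0,"yaw":0},{"dx":0.0003,"dy":-0.0086,"dz":0,"yaw":0},{"dx":0.0003,"dy":-0.0086,"dz":0,"yaw":0},{"dx":0.0003,"dy":-0.0086,"dz":0,"yaw":0},{"dx":0,"dy":0,"dz":0,"yaw":0}]'
python3 -m crank '[{"dx":0.0001,"dy":-0.004,"dz":0,"yaw":0},{"dx":0.0001,"dy":-0.004,"dz":0,"yaw":0},{"dx":0,"dy":-0.001,"dz":0,"yaw":0},{"dx":0,"dy":0,"dz":0,"yaw":0},{"dx":0,"dy":0,"dz":0,"yaw":0}]'
```

```text
time_s: 29.78
ee_pos: [545.7, 39.2, 43.2]
ee_rot: [180.0, -0.0, 1.8]
force: [-0.6, -0.4, -3.4]
gripper_width: 15.4
gripper_force: 50.0
time_s: 30.4
ee_pos: [545.8, 32.6, 43.1]
ee_rot: [180.0, 0.0, 1.8]
force: [0.5, -0.0, -3.0]
gripper_width: 15.6
gripper_force: 50.0
```

```bash
python3 -m crank '[{"dx":0,"dy":-0.0015,"dz":0,"yaw":0},{"dx":0,"dy":-0.0015,"dz":0,"yaw":0},{"dx":0,"dy":0,"dz":0,"yaw":0},{"dx":0,"dy":0,"dz":0,"yaw":0}]'
```

```text
time_s: 30.9
ee_pos: [545.5, 31.9, 43.3]
ee_rot: [-179.9, 0.0, 1.8]
force: [-0.2, 8.2, -0.2]
gripper_width: 15.6
gripper_force: 50.0
```

```bash
python3 -m crank '[{"dx":0,"dy":-0.002,"dz":0,"yaw":0},{"dx":0,"dy":0,"dz":-0.001,"yaw":0},{"dx":0,"dy":0,"dz":0,"yaw":0},{"dx":0,"dy":0,"dz":0,"yaw":0}]'
```

```text
time_s: 31.4
ee_pos: [545.6, 31.8, 43.1]
ee_rot: [-179.7, -0.0, 1.8]
force: [-2.0, 13.9, 2.1]
gripper_width: 15.7
gripper_force: 50.0
```

```bash
python3 -m crank '[{"dx":0,"dy":0,"dz":0,"yaw":0},{"dx":0,"dy":0,"dz":0,"yaw":0},{"dx":0,"dy":0,"dz":0,"yaw":0},{"dx":0,"dy":0.0045,"dz":0.02,"yaw":0},{"dx":0,"dy":0,"dz":0.05,"yaw":0},{"dx":0,"dy":0,"dz":0.05,"yaw":0},{"dx":0,"dy":0,"dz":0,"yaw":0}]' 0.4
python3 - <<'E'
from h import *
import cv2
s=telemetry.state();print(s['ee_pos'])
im=cv2.imread('pics/w11.png').max(2)
for v in range(8,50,2): print(v,im[v,172:244:3].tolist())
im=cv2.imread('pics/w8.png').max(2); print()
for v in range(24,70,2): print(v,im[v,96:176:3].tolist())
E
```

```text
time_s: 32.28
ee_pos: [548.5, 32.2, 142.9]
ee_rot: [180.0, -0.5, 1.8]
force: [-0.3, -0.8, -0.9]
gripper_width: 36.3
gripper_force: 0.0
[548.46945462  32.19137624 142.86796403]
8 [194, 190, 191, 191, 193, 197, 113, 114, 57, 149, 207, 211, 216, 209, 211, 130, 102, 117, 117, 58, 57, 58, 91, 191]
10 [193, 189, 194, 191, 192, 188, 114, 114, 56, 145, 208, 211, 215, 210, 211, 112, 104, 117, 116, 57, 57, 58, 87, 196]
12 [191, 187, 194, 190, 194, 190, 114, 114, 56, 164, 207, 212, 216, 209, 212, 103, 105, 116, 116, 59, 57, 57, 88, 200]
14 [192, 187, 191, 194, 196, 183, 114, 111, 56, 201, 207, 212, 215, 208, 212, 116, 105, 115, 116, 58, 56, 58, 112, 201]
16 [193, 189, 193, 198, 196, 181, 114, 108, 57, 177, 207, 213, 215, 209, 212, 112, 103, 117, 116, 58, 56, 58, 133, 198]
18 [194, 188, 196, 201, 194, 195, 111, 95, 111, 167, 207, 213, 215, 209, 213, 103, 106, 116, 117, 58, 108, 73, 118, 196]
20 [194, 192, 199, 198, 161, 181, 188, 196, 203, 152, 177, 214, 216, 209, 213, 102, 108, 117, 117, 58, 119, 70, 124, 196]
22 [196, 198, 196, 180, 209, 207, 205, 212, 208, 157, 107, 214, 216, 209, 213, 102, 1
[... 3987 characters left out ...]
9, 60, 57, 58, 199]
60 [188, 196, 193, 187, 187, 196, 193, 190, 112, 73, 92, 112, 163, 195, 202, 207, 104, 103, 112, 113, 58, 57, 93, 93, 160, 211, 232]
62 [194, 199, 192, 187, 187, 200, 194, 191, 111, 58, 56, 203, 203, 211, 202, 208, 103, 102, 113, 133, 141, 215, 232, 232, 232, 232, 232]
64 [202, 197, 190, 186, 190, 195, 189, 181, 112, 65, 56, 203, 204, 211, 202, 211, 150, 216, 231, 232, 232, 232, 230, 229, 228, 227, 227]
66 [202, 195, 191, 190, 194, 193, 192, 178, 112, 57, 56, 204, 204, 210, 231, 232, 232, 232, 230, 229, 227, 226, 227, 228, 230, 232, 235]
68 [200, 194, 192, 193, 198, 193, 193, 183, 112, 65, 57, 204, 205, 211, 231, 230, 228, 227, 227, 228, 231, 233, 236, 234, 232, 231, 230]
```

```bash
python3 - <<'E'
from h import *
from scipy.spatial.transform import Rotation as Ro
s=telemetry.state(); 
def M(p,r): T=np.eye(4);T[:3,:3]=Ro.from_euler('xyz',r,degrees=True).as_matrix();T[:3,3]=p;return T
c=eyes.calibration('wrist'); X=np.linalg.inv(M(s['ee_pos'],s['ee_rot']))@np.array(c['world_from_camera'])
for f,p,r,px in(('w11',[544.4,70.6,42.5],[180,0,1.85],(190,29)),('w8',[545.4,21.5,42.5],[180,0,1.9],(112.5,45))):
    d=dict(camera_matrix=c['camera_matrix'],world_from_camera=M(p,r)@X); print(f,np.round(onz(d,'wrist',*px,61),1),np.round(onz(d,'wrist',*px,55),1))
E
```

```text
w11 [659.1 136.8] [661.1 139.5]
w8 [658.3 136.5] [660.2 141.2]
```

```bash
python3 -m crank '[{"dx":0.0359,"dy":0.02675,"dz":0,"yaw":0},{"dx":0.0359,"dy":0.02675,"dz":0,"yaw":0},{"dx":0.0359,"dy":0.02675,"dz":0,"yaw":0},{"dx":0.0359,"dy":0.02675,"dz":0,"yaw":0},{"dx":0.0359,"dy":0.02675,"dz":0,"yaw":0},{"dx":0,"dy":0,"dz":0,"yaw":0},{"dx":0,"dy":0,"dz":0,"yaw":0}]' 0 10
python3 -m crank '[{"dx":0,"dy":0,"dz":-0.04,"yaw":0},{"dx":0,"dy":0,"dz":-0.04,"yaw":0},{"dx":0,"dy":0,"dz":-0.015,"yaw":0},{"dx":0,"dy":0,"dz":-0.007,"yaw":0},{"dx":0,"dy":0,"dz":0,"yaw":0},{"dx":0,"dy":0,"dz":0,"yaw":0}]'
```

```text
time_s: 33.15
ee_pos: [688.4, 138.7, 137.6]
ee_rot: [180.0, 0.1, 1.8]
force: [-0.2, -0.8, 0.3]
gripper_width: 0.5
gripper_force: 0.0
time_s: 33.9
ee_pos: [690.1, 139.2, 58.1]
ee_rot: [-180.0, -0.1, 1.8]
force: [0.6, 0.6, 0.7]
gripper_width: 0.8
gripper_force: 0.0
```

```bash
python3 -m crank '[{"dx":-0.009,"dy":-0.0003,"dz":0,"yaw":0},{"dx":-0.009,"dy":-0.0003,"dz":0,"yaw":0},{"dx":-0.009,"dy":-0.0003,"dz":0,"yaw":0},{"dx":-0.009,"dy":-0.0003,"dz":0,"yaw":0},{"dx":0,"dy":0,"dz":0,"yaw":0}]'
python3 -m crank '[{"dx":-0.006,"dy":-0.0002,"dz":0,"yaw":0},{"dx":-0.004,"dy":-0.0001,"dz":0,"yaw":0},{"dx":-0.003,"dy":-0.0001,"dz":0,"yaw":0},{"dx":0,"dy":0,"dz":0,"yaw":0},{"dx":0,"dy":0,"dz":0,"yaw":0}]'
```

```text
time_s: 34.52
ee_pos: [659.5, 138.1, 56.7]
ee_rot: [180.0, 0.1, 1.8]
force: [-0.2, -0.4, 0.2]
gripper_width: 0.3
gripper_force: 0.0
time_s: 35.15
ee_pos: [652.9, 137.9, 56.9]
ee_rot: [-180.0, -0.4, 1.8]
force: [6.9, 0.1, -3.0]
gripper_width: 0.5
gripper_force: 3.4
```

```bash
python3 -m crank '[{"dx":-0.003,"dy":-0.0001,"dz":0,"yaw":0},{"dx":-0.003,"dy":0,"dz":0,"yaw":0},{"dx":0,"dy":0,"dz":0,"yaw":0},{"dx":0,"dy":0,"dz":0,"yaw":0}]'
```

```text
time_s: 35.65
ee_pos: [652.5, 138.0, 57.4]
ee_rot: [-180.0, -0.9, 1.8]
force: [16.1, -0.1, -8.6]
gripper_width: 0.8
gripper_force: 7.7
```

```bash
python3 -m crank '[{"dx":0.015,"dy":0,"dz":0,"yaw":0},{"dx":0,"dy":0,"dz":0.04,"yaw":0},{"dx":0,"dy":0,"dz":0.06,"yaw":0},{"dx":-0.04,"dy":0,"dz":0.02,"yaw":0},{"dx":-0.05,"dy":0,"dz":0,"yaw":0},{"dx":-0.06,"dy":0,"dz":0,"yaw":0},{"dx":-0.02,"dy":0,"dz":0,"yaw":0},{"dx":0,"dy":0,"dz":0,"yaw":0},{"dx":0,"dy":0,"dz":0,"yaw":0},{"dx":0,"dy":0,"dz":0,"yaw":0}]'
python3 - <<'E'
from h import *
im,c=grab('wrist','w16.png');print(telemetry.state()['ee_pos'])
for x in(658.7,622.7,630): print(x,np.round(proj(c,'wrist',[x,136.2,61]),1))
V=im.max(2)
u,v=[int(t) for t in proj(c,'wrist',[640,136.2,61])]
for r in range(v-50,v+50,3): print(r,V[r,u-24:u+26:3].tolist())
print(u)
E
```

```text
time_s: 36.9
ee_pos: [522.6, 137.7, 152.6]
ee_rot: [180.0, -0.0, 1.8]
force: [-0.3, 0.2, 0.5]
gripper_width: 0.5
gripper_force: 0.0
[522.40783998 137.74470755 152.50026524]
658.7 [325.  39.]
622.7 [323.6  81.1]
630 [323.9  72.4]
10 [171, 171, 174, 174, 114, 101, 107, 107, 107, 107, 107, 132, 163, 167, 170, 173, 168]
13 [166, 167, 168, 168, 117, 101, 107, 107, 107, 107, 108, 126, 163, 164, 172, 175, 168]
16 [172, 171, 168, 172, 123, 102, 107, 107, 108, 107, 106, 125, 174, 169, 166, 169, 164]
19 [184, 179, 171, 174, 122, 102, 107, 107, 108, 107, 107, 124, 170, 166, 162, 165, 166]
22 [177, 178, 177, 172, 119, 107, 108, 108, 107, 108, 108, 136, 166, 168, 169, 170, 164]
25 [170, 174, 173, 171, 120, 106, 107, 108, 107, 108, 108, 135, 168, 163, 170, 173, 168]
28 [172, 171, 172, 171, 121, 107, 107, 108, 107, 108, 107, 137, 173, 164, 169, 171, 170]
31 [173, 178, 175, 175, 121, 108, 109, 108, 108, 109, 109, 118, 173, 171, 165, 169, 164]
34 [173, 175, 168, 172, 121, 102, 108, 109, 108, 108, 108, 110, 171, 170, 172, 170, 165]
37 [172, 172, 170, 169, 121, 101, 108, 108, 108, 108, 108, 110, 171, 1
[... 1440 characters left out ...]
[172, 173, 170, 168, 167, 164, 209, 220, 222, 219, 171, 40, 40, 175, 175, 202, 201]
91 [173, 176, 173, 168, 165, 163, 210, 219, 223, 219, 170, 39, 39, 177, 176, 236, 240]
94 [171, 171, 168, 166, 165, 168, 210, 220, 222, 219, 171, 38, 40, 177, 177, 245, 234]
97 [171, 170, 167, 174, 170, 170, 174, 185, 189, 187, 151, 41, 41, 176, 177, 245, 232]
100 [176, 172, 172, 171, 167, 171, 169, 172, 175, 177, 151, 39, 44, 178, 177, 246, 237]
103 [176, 171, 166, 168, 164, 172, 171, 174, 176, 174, 147, 40, 46, 178, 179, 246, 238]
106 [173, 167, 166, 173, 165, 165, 172, 178, 175, 173, 152, 39, 47, 178, 178, 246, 239]
109 [176, 172, 169, 166, 166, 170, 178, 179, 172, 171, 155, 39, 43, 178, 178, 246, 246]
324
```

```bash
python3 -m crank '[{"dx":-0.04,"dy":-0.04,"dz":0.02,"yaw":0},{"dx":-0.04,"dy":-0.04,"dz":0.02,"yaw":0},{"dx":-0.04,"dy":-0.04,"dz":0,"yaw":0},{"dx":-0.04,"dy":-0.04,"dz":0,"yaw":0},{"dx":0,"dy":-0.04,"dz":0,"yaw":0},{"dx":0,"dy":-0.04,"dz":0,"yaw":0},{"dx":0,"dy":0,"dz":0,"yaw":0},{"dx":0,"dy":0,"dz":0,"yaw":0}]'
python3 - <<'E'
from h import *
for n in('top','scene'):
    im,c=grab(n,n+'1.png'); a=im.max(2); b=cv2.imread('pics/'+n+'0.png').max(2)
    for x in(659.4,623.4,629.4): print(n,np.round(proj(c,n,[x,138,61]),1),np.round(proj(c,n,[x,138,35]),1))
    us=range(228,246) if n=='top' else range(380,416,2)
    vs=range(144,178) if n=='top' else range(164,194,2)
    for v in vs: print(v,[int(b[v,u]) for u in us],'|',[int(a[v,u]) for u in us])
E
```

```text
time_s: 37.95
ee_pos: [393.7, -54.1, 184.7]
ee_rot: [-180.0, 0.0, 1.8]
force: [-0.3, -0.3, -0.1]
gripper_width: 0.1
gripper_force: 0.0
top [233.  160.3] [234.4 162. ]
top [232.7 171.9] [234.1 173.5]
top [232.7 170. ] [234.1 171.5]
144 [147, 142, 146, 146, 145, 142, 144, 151, 148, 143, 138, 138, 140, 143, 139, 137, 138, 140] | [143, 142, 143, 145, 139, 141, 142, 147, 150, 142, 139, 138, 139, 141, 139, 138, 135, 137]
145 [149, 143, 149, 140, 147, 148, 145, 149, 144, 140, 140, 138, 143, 141, 139, 140, 139, 140] | [147, 143, 148, 139, 146, 145, 147, 145, 139, 138, 138, 137, 140, 138, 137, 137, 136, 140]
146 [145, 144, 144, 107, 114, 140, 140, 139, 134, 138, 141, 138, 141, 137, 141, 140, 139, 140] | [143, 145, 139, 108, 114, 141, 142, 137, 133, 134, 144, 138, 140, 134, 139, 141, 138, 138]
147 [144, 144, 135, 90, 67, 106, 110, 106, 104, 105, 115, 143, 145, 136, 140, 140, 142, 139] | [142, 144, 134, 89, 66, 105, 110, 106, 105, 103, 114, 141, 141, 133, 138, 139, 138, 140]
148 [143, 145, 140, 93, 48, 84, 87, 89, 86, 89, 60, 143, 147, 141, 139, 146, 141, 140] | [142, 145, 136, 94, 49, 85, 85, 
[... 7336 characters left out ...]
, 159, 163, 179, 81, 36, 45, 44, 43, 33, 162, 165, 157, 162] | [187, 179, 89, 160, 150, 157, 162, 176, 81, 39, 46, 46, 42, 32, 160, 163, 158, 159]
188 [198, 105, 163, 159, 161, 158, 159, 164, 162, 180, 80, 38, 44, 98, 168, 159, 157, 159] | [197, 102, 161, 159, 160, 157, 156, 162, 161, 178, 78, 38, 41, 98, 165, 158, 155, 158]
190 [117, 140, 155, 156, 156, 162, 161, 158, 157, 158, 156, 176, 73, 159, 151, 167, 160, 153] | [115, 135, 153, 155, 154, 159, 159, 155, 156, 158, 156, 173, 73, 156, 151, 165, 158, 151]
192 [108, 160, 157, 156, 158, 161, 162, 156, 153, 151, 157, 161, 156, 157, 153, 160, 154, 156] | [109, 158, 155, 154, 157, 158, 160, 154, 152, 151, 154, 159, 153, 155, 149, 157, 156, 152]
```

```bash
python3 -m crank '[{"dx":0.05,"dy":0.0355,"dz":0,"yaw":0},{"dx":0.05,"dy":0.0355,"dz":0,"yaw":0},{"dx":0.05,"dy":0.0355,"dz":0,"yaw":0},{"dx":0.05,"dy":0.0355,"dz":0,"yaw":0},{"dx":0.05,"dy":0.0355,"dz":0,"yaw":0},{"dx":0.05,"dy":0.0355,"dz":0,"yaw":0},{"dx":0.0484,"dy":0.0355,"dz":0,"yaw":0},{"dx":0,"dy":0,"dz":0,"yaw":0},{"dx":0,"dy":0,"dz":0,"yaw":0}]' 0
python3 -m crank '[{"dx":0,"dy":0,"dz":-0.05,"yaw":0},{"dx":0,"dy":0,"dz":-0.05,"yaw":0},{"dx":0,"dy":0,"dz":-0.04,"yaw":0},{"dx":0,"dy":0,"dz":-0.02,"yaw":0},{"dx":0,"dy":0,"dz":0,"yaw":0},{"dx":0,"dy":0,"dz":0,"yaw":0}]'
python3 -m crank '[{"dx":-0.008,"dy":0,"dz":0,"yaw":0},{"dx":-0.008,"dy":-0.0005,"dz":0,"yaw":0},{"dx":-0.006,"dy":0,"dz":0,"yaw":0},{"dx":-0.004,"dy":0,"dz":0,"yaw":0},{"dx":0,"dy":0,"dz":0,"yaw":0},{"dx":0,"dy":0,"dz":0,"yaw":0}]'
```

```text
time_s: 39.17
ee_pos: [671.2, 145.1, 184.1]
ee_rot: [180.0, 0.1, 1.9]
force: [0.3, -0.7, 0.6]
gripper_width: 0.5
gripper_force: 0.0
time_s: 39.92
ee_pos: [673.1, 144.6, 58.6]
ee_rot: [-180.0, -0.2, 1.8]
force: [0.7, 0.4, 1.0]
gripper_width: 0.4
gripper_force: 0.0
time_s: 40.67
ee_pos: [652.8, 144.2, 57.3]
ee_rot: [-180.0, -0.2, 1.8]
force: [4.0, 0.1, -0.3]
gripper_width: 0.7
gripper_force: 2.6
```

```bash
python3 -m crank '[{"dx":-0.004,"dy":0,"dz":0,"yaw":0},{"dx":-0.004,"dy":0,"dz":0,"yaw":0},{"dx":-0.002,"dy":0,"dz":0,"yaw":0},{"dx":0,"dy":0,"dz":0,"yaw":0},{"dx":0,"dy":0,"dz":0,"yaw":0}]'
```

```text
time_s: 41.3
ee_pos: [652.2, 144.3, 58.0]
ee_rot: [-180.0, -1.1, 1.9]
force: [20.0, -0.5, -10.0]
gripper_width: 0.7
gripper_force: 9.9
```

```bash
python3 -m crank '[{"dx":0.02,"dy":0,"dz":0,"yaw":0},{"dx":0,"dy":0,"dz":0.05,"yaw":0},{"dx":-0.037,"dy":-0.0085,"dz":0,"yaw":0},{"dx":0,"dy":0,"dz":0,"yaw":0},{"dx":0,"dy":0,"dz":0,"yaw":0},{"dx":0,"dy":0,"dz":-0.03,"yaw":0},{"dx":0,"dy":0,"dz":-0.02,"yaw":0},{"dx":0,"dy":0,"dz":0,"yaw":0},{"dx":0,"dy":0,"dz":0,"yaw":0}]' 0.35
python3 -m crank '[{"dx":0,"dy":0,"dz":0,"yaw":0},{"dx":0,"dy":0,"dz":0,"yaw":0},{"dx":0,"dy":0,"dz":0,"yaw":0},{"dx":0,"dy":0,"dz":0,"yaw":0}]' 0 25
python3 -m crank '[{"dx":-0.003,"dy":0,"dz":0,"yaw":0},{"dx":-0.003,"dy":0,"dz":0,"yaw":0},{"dx":0,"dy":0,"dz":0,"yaw":0},{"dx":0,"dy":0,"dz":0,"yaw":0}]'
```

```text
time_s: 42.42
ee_pos: [630.2, 137.5, 57.0]
ee_rot: [180.0, -0.0, 1.8]
force: [-0.7, 0.3, -0.1]
gripper_width: 32.2
gripper_force: 0.0
time_s: 42.92
ee_pos: [630.0, 137.5, 57.3]
ee_rot: [-180.0, -0.1, 1.8]
force: [0.5, 0.8, 1.8]
gripper_width: 10.9
gripper_force: 25.0
time_s: 43.42
ee_pos: [629.7, 137.6, 57.5]
ee_rot: [-180.0, -0.6, 1.8]
force: [10.0, -0.5, -4.3]
gripper_width: 10.7
gripper_force: 25.0
```

```bash
python3 -m crank '[{"dx":0.01,"dy":0.0003,"dz":0,"yaw":0},{"dx":0.01,"dy":0.0003,"dz":0,"yaw":0},{"dx":0.01,"dy":0.0003,"dz":0,"yaw":0},{"dx":0.01,"dy":0.0003,"dz":0,"yaw":0},{"dx":0.004,"dy":0,"dz":0,"yaw":0},{"dx":0,"dy":0,"dz":0,"yaw":0},{"dx":0,"dy":0,"dz":0,"yaw":0}]'
python3 -m crank '[{"dx":0.003,"dy":0.0001,"dz":0,"yaw":0},{"dx":0.003,"dy":0.0001,"dz":0,"yaw":0},{"dx":0.003,"dy":0,"dz":0,"yaw":0},{"dx":0,"dy":0,"dz":0,"yaw":0},{"dx":0,"dy":0,"dz":0,"yaw":0}]'
```

```text
time_s: 44.3
ee_pos: [661.0, 138.7, 57.2]
ee_rot: [-180.0, -0.1, 1.8]
force: [0.8, 1.5, 5.6]
gripper_width: 11.0
gripper_force: 25.0
time_s: 44.92
ee_pos: [666.1, 138.8, 57.2]
ee_rot: [-180.0, 0.2, 1.8]
force: [-3.7, 1.7, 7.7]
gripper_width: 10.7
gripper_force: 25.0
```

```bash
python3 -m crank '[{"dx":-0.01,"dy":-0.0003,"dz":0,"yaw":0},{"dx":-0.01,"dy":-0.0003,"dz":0,"yaw":0},{"dx":-0.01,"dy":-0.0003,"dz":0,"yaw":0},{"dx":-0.01,"dy":-0.0003,"dz":0,"yaw":0},{"dx":-0.008,"dy":-0.0002,"dz":0,"yaw":0},{"dx":-0.0045,"dy":0,"dz":0,"yaw":0},{"dx":0,"dy":0,"dz":0,"yaw":0},{"dx":0,"dy":0,"dz":0,"yaw":0}]'
```

```text
time_s: 45.92
ee_pos: [629.8, 137.6, 57.4]
ee_rot: [-180.0, -0.6, 1.8]
force: [8.9, 2.1, -0.1]
gripper_width: 10.4
gripper_force: 25.0
```

```bash
python3 -m crank '[{"dx":0,"dy":0,"dz":0,"yaw":0},{"dx":0,"dy":0,"dz":0,"yaw":0},{"dx":0,"dy":0,"dz":0,"yaw":0},{"dx":0,"dy":0,"dz":0.04,"yaw":0},{"dx":0,"dy":0,"dz":0.06,"yaw":0},{"dx":-0.05,"dy":-0.03,"dz":0.03,"yaw":0},{"dx":-0.07,"dy":-0.03,"dz":0.02,"yaw":0},{"dx":-0.07,"dy":-0.06,"dz":0,"yaw":0},{"dx":-0.04,"dy":-0.05,"dz":0,"yaw":0},{"dx":0,"dy":0,"dz":0,"yaw":0}]' 0.35
python3 -m crank '[{"dx":0,"dy":0,"dz":0,"yaw":0},{"dx":0,"dy":0,"dz":0,"yaw":0}]'
python3 - <<'E'
from m import *
im,c=grab('wrist','w17.png');V=im.max(2); print(telemetry.state()['ee_pos'])
print(proj(c,'wrist',[544.9,30.3,60]))
u,v=[int(t) for t in proj(c,'wrist',[544.9,30.3,60])]
dk=(V<70).astype(np.uint8)*255
print('bar',rect(dk,c,60,(u-20,max(v-70,0),u+20,min(v+70,210)))[0])
it,ct=grab('top','top2.png'); a=it.max(2)
for r in range(160,180,1): print(r,a[r,230:242].tolist())
E
```

```text
time_s: 47.18
ee_pos: [447.5, 7.2, 176.7]
ee_rot: [180.0, 0.1, 1.6]
force: [1.6, 0.1, -0.6]
gripper_width: 31.6
gripper_force: 0.0
time_s: 47.42
ee_pos: [451.2, 9.5, 176.6]
ee_rot: [-180.0, -0.0, 1.9]
force: [0.4, -0.2, 0.2]
gripper_width: 31.7
gripper_force: 0.0
[451.10928913   9.54707932 176.45622735]
(np.float64(298.0504188772446), np.float64(90.93147321196707))
bar [544.5  29.9  77.1  15.2   1.8]
160 [137, 97, 51, 88, 89, 91, 89, 89, 63, 100, 147, 147]
161 [149, 99, 49, 89, 88, 90, 92, 90, 64, 100, 147, 147]
162 [155, 98, 49, 83, 81, 81, 87, 90, 61, 99, 144, 147]
163 [145, 93, 66, 127, 134, 130, 104, 87, 56, 94, 142, 143]
164 [147, 92, 74, 164, 171, 171, 109, 96, 77, 117, 146, 145]
165 [148, 92, 72, 171, 173, 173, 133, 152, 154, 163, 169, 168]
166 [148, 83, 72, 166, 171, 171, 165, 184, 184, 184, 178, 180]
167 [149, 93, 62, 160, 170, 170, 157, 178, 179, 177, 175, 175]
168 [148, 126, 148, 184, 187, 159, 121, 185, 190, 187, 188, 186]
169 [146, 124, 169, 180, 181, 109, 119, 151, 161, 178, 180, 178]
170 [145, 110, 166, 177, 179, 71, 109, 166, 191, 168, 163, 206]
171 [145, 112, 164, 174, 187, 81, 98, 193, 224, 155, 140, 228]
172 [146, 135, 130, 119, 129, 77, 98, 196, 205, 142, 131, 222]
173 [141, 145, 138, 121, 119, 124, 123, 167, 144, 135, 136, 187]
174 [137, 140, 149, 162, 166, 168, 143, 144, 73, 130, 142, 159]
175 [144, 142, 143, 170, 173, 175, 142, 146, 63, 135, 145, 158]
176 [145, 139, 138, 168, 177, 178, 142, 149, 55, 133, 145, 161]
177 [143, 141, 138, 141, 137, 153, 121, 146, 48, 134, 148, 161]
178 [145, 143, 143, 133, 127, 137, 131, 153, 45, 134, 143, 162]
179 [144, 145, 141, 143, 142, 143, 146, 159, 50, 133, 147, 163]
```

```bash
python3 -c "
from workcell import ticket; print(ticket.job_done())"
```

```text
the job is handed in; nothing more can be done
None
```

The job is handed in at about 47 s: caliper, spanner and scraper lie in their pockets, the cover is home against the stops, and the bolt is shut at the end of its full 36 mm travel (re-opened and re-shut once to confirm).

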